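# Sort full sample tubs from empty ones by weight

## Robot

A 6-joint arm with a two-finger parallel gripper is mounted at the origin on a cart in front of the work surface, level with it; the furniture and walls round the work are solid. World frame = base frame: x ahead of the robot, y to its left, z up, the work surface at z = 0. Lengths are in m, angles in degrees, forces in N, time in s.
With the tool pointing down it reaches from about 0.4 to 0.825 m from the base axis. Payload 7 kg.
Tool frame: the origin (TCP) lies on the centre line of the jaws, within the pads' length; the fingertips stand 22 mm ahead of it and the grasp point (between the pads) lies 3 mm ahead of it; z points along the fingers, y is the line along which they close (so a half turn about z gives the same grasp; the last joint's range is limited). The gripper opens to 88 mm and grips with 3 to 60 N. Pads are 19 mm wide; open, the fingers measure 130 mm over their backs; the gripper's body (78 mm by 193 mm) begins 47 mm behind the grasp point.
Start: joints at [-51.159, 20.546, 0.682, 0, -70.136, -16.507], TCP at [0.256, -0.624, 0.212] pointing down, gripper open.
Joint ranges: [-176.03, 176.03], [-82.01, 121.73], [-58.28, 71.71], [-173.87, 95.51], [-174.79, -0.11], [-173.66, 173.66]. Speed limits (degrees/s): [136.94, 136.94, 172.46, 180, 180, 180].

## Interface

Orientations are given as [roll, pitch, yaw] about the fixed x, y, z axes, in that order (R = Rz(yaw) Ry(pitch) Rx(roll)).
In Python, from plant import get_state, cams, r gives the robot as it stands.
- The arm moves only by the tool apply_moves, never from a script. Its argument "targets" is a list of rows, each an object with "dp": the shift along the world's x, y, z in m, a list of three; "yaw": the turn about the world's z in degrees. In form: [{"dp": [x, y, z], "yaw": yaw}, ...]. A call has 1 to 20 rows; each row is the pose to reach, as a shift and turn from the pose commanded when the call began; what a row does not reach only later rows make up. A row lasts 1/12 s, in which the tool goes at most 41.7 mm and 7.16 degrees, less where a joint would pass 70% of its speed; a pose out of reach is approached as far as the arm can. A call with a gripper value outside its range is refused whole. "grip" is the gripper command: -1 is fully open, 1 is shut, values between are in proportion, set as the call begins (left out, the last holds). The fingers move at their own pace and stop on an object; "squeeze" is the grip in N (left out, the last holds). Time passes only in rows, so rows that repeat a pose let the fingers close. It gives the time, the measured TCP pose, the force, the opening and the grip force at its end, in the units of the state.
- get_state(): the state, without advancing time (a new reading comes with each control period).
- cams.capture(name): name is "scene" or "top" or "wrist"; returns a dict with "image" (384x512x3 uint8, red, green, blue), "range_z" (384x512 float32, m along the optical axis (not along the pixel's ray), 0 where there is no reading), "fx", "fy", "cx", "cy" (pixels), "R" (3x3) and "t" (3): a world point X has camera coordinates R X + t; the wrist camera has in their place "T_tool_cam" (4x4, takes a point from camera to tool coordinates, whose origin is the TCP and whose axes are the flange's). Camera axes: x right, y down, z forward; pixel columns grow to the right and rows downward; lengths in m; the calibration is good to about 2 mm. A picture is of the moment at which its call begins: read the wrist's pose just before it.
- r.close_job(): hands the job in; it is judged then, once.
The state is a dict: "time_s": time; "joints": joint angles; "qd": joint speeds; "joint_torque": joint torques, N m; "tcp_pos": TCP position; "eef_rot": TCP orientation; "contact_force": force on the tool from outside, world axes, zero at the start; "moment": the same for the moment, N m; "gripper_width": finger opening in m; "gripper_force": force on a finger pad.
Only numpy, scipy, OpenCV 4.12 (cv2) and the standard library are available. Lean on these libraries where they do the work, as an engineer would, in place of code of your own. Each camera call takes 0.05 s, during which the arm holds its last target. There are 200 camera calls.

## Task

First clear both trays: lay the screwdriver and the pink resin puck on the black rubber mat. Then lift each of the look-alike lidded tubs to feel whether it is full or empty, and stand the full (heavy) ones upright on the floor of the long steel tray and the empty (light) ones upright on the floor of the squarish white tray. Leave the pen, hex key, petri dish and tweezers where they lie.

Things in the scene. Friction and masses are not known exactly. Their poses are not given: they have to be found in the camera images.
- mat: black rubber mat fixed on the bench, 120 x 200 x 3 mm (x, y, z); origin at the centre of its underside
- long_tray: loose long stainless tray, outside 140 x 250 mm (its x, y), walls 4 mm thick and 18 mm high, floor 4 mm thick; a low bar handle at each y end, up to 20 mm high, reaching to y = +-142 mm; about 0.9 kg; origin at the centre of its underside
- square_tray: loose squarish white plastic tray, outside 170 x 200 mm (its x, y), walls 5 mm thick and 18 mm high with a rolled lip 4 mm wide outside, floor 5 mm thick; about 0.8 kg; origin at the centre of its underside
- tub_1: one of 5 or 6 identical-looking squat tubs (None: absent), white body 56 mm across, grey ribbed fixed lid 57 mm across from 44 mm up, 62 mm high; origin at the centre of its underside, z up. Full ones weigh 3.7 to 5.2 N, empty ones 0.7 to 1.1 N, in any mix; looks and number do not tell which, only lifting does. Stands on the bench between the trays at the start
- tub_2: one of 5 or 6 identical-looking squat tubs (None: absent), white body 56 mm across, grey ribbed fixed lid 57 mm across from 44 mm up, 62 mm high; origin at the centre of its underside, z up. Full ones weigh 3.7 to 5.2 N, empty ones 0.7 to 1.1 N, in any mix; looks and number do not tell which, only lifting does. Stands on the bench between the trays at the start
- tub_3: one of 5 or 6 identical-looking squat tubs (None: absent), white body 56 mm across, grey ribbed fixed lid 57 mm across from 44 mm up, 62 mm high; origin at the centre of its underside, z up. Full ones weigh 3.7 to 5.2 N, empty ones 0.7 to 1.1 N, in any mix; looks and number do not tell which, only lifting does. Stands on the bench between the trays at the start
- tub_4: one of 5 or 6 identical-looking squat tubs (None: absent), white body 56 mm across, grey ribbed fixed lid 57 mm across from 44 mm up, 62 mm high; origin at the centre of its underside, z up. Full ones weigh 3.7 to 5.2 N, empty ones 0.7 to 1.1 N, in any mix; looks and number do not tell which, only lifting does. Stands on the bench between the trays at the start
- tub_5: one of 5 or 6 identical-looking squat tubs (None: absent), white body 56 mm across, grey ribbed fixed lid 57 mm across from 44 mm up, 62 mm high; origin at the centre of its underside, z up. Full ones weigh 3.7 to 5.2 N, empty ones 0.7 to 1.1 N, in any mix; looks and number do not tell which, only lifting does. Stands on the bench between the trays at the start
- tub_6: one of 5 or 6 identical-looking squat tubs (None: absent), white body 56 mm across, grey ribbed fixed lid 57 mm across from 44 mm up, 62 mm high; origin at the centre of its underside, z up. Full ones weigh 3.7 to 5.2 N, empty ones 0.7 to 1.1 N, in any mix; looks and number do not tell which, only lifting does. Stands on the bench between the trays at the start
- left_screwdriver: screwdriver with a red handle, 198 mm long along its y, handle 30 mm across; lies in the long tray at the start; origin under its middle; the handle runs from there to y = +95 mm, blade toward -y; grip the handle across x about 45 mm along +y (22 mm between the flats)
- resin_puck: pink cast resin puck with rounded edges, 45 x 63 x 22 mm (its x, y, z), 70 g; lies in the squarish tray at the start; pinch it across its x; origin at the centre of its underside
- loose_pen: capped pen among the tubs, 135 mm long along its y, 16 mm thick, origin under its middle; leave alone
- loose_hex_key: steel hex key among the tubs, 88 mm along its y by 28 mm, 4 mm thick, origin under its middle; leave alone
- petri_dish: lidded petri dish, 91 mm across, 16 mm high, behind the tubs, origin under its centre; leave alone
- steel_tweezers: steel tweezers, 16 x 127 x 9 mm (long along its y), behind the tubs at the left, origin under the middle; leave alone
Not all that is in view belongs to the job. Leave any blue look-alike of the tub_3 alone. Of the things that look like the resin_puck, the larger one is meant.

How it is judged (in metres and radians):
On the way:
1. the screwdriver and the puck lie on the mat while no tub rests in or against a tray (x of left_screwdriver in the frame of mat between -0.06 and 0.06 m and y of left_screwdriver in the frame of mat between -0.1 and 0.1 m and z of left_screwdriver in the frame of mat between -0.005 and 0.03 m and x of resin_puck in the frame of mat between -0.06 and 0.06 m and y of resin_puck in the frame of mat between -0.1 and 0.1 m and z of resin_puck in the frame of mat between -0.005 and 0.03 m and contact force between each of tub_1, tub_2, tub_3, tub_4, tub_5, tub_6 and long_tray below 0.2 N and contact force between each of tub_1, tub_2, tub_3, tub_4, tub_5, tub_6 and square_tray below 0.2 N), for 0.2 s.
At the end, for the whole second after the job is handed in: Screwdriver and puck lie on the mat, their origins over it; every full tub (loading its tray with over 2.3 N) stands upright within 0.15 rad, at rest on the floor of the long steel tray, every empty one likewise on the floor of the squarish tray (x of left_screwdriver in the frame of mat between -0.06 and 0.06 m and y of left_screwdriver in the frame of mat between -0.1 and 0.1 m and z of left_screwdriver in the frame of mat between -0.005 and 0.03 m and x of resin_puck in the frame of mat between -0.06 and 0.06 m and y of resin_puck in the frame of mat between -0.1 and 0.1 m and z of resin_puck in the frame of mat between -0.005 and 0.03 m and ((x of tub_1 in the frame of long_tray between -0.066 and 0.066 m and y of tub_1 in the frame of long_tray between -0.121 and 0.121 m and z of tub_1 in the frame of long_tray between -0.004 and 0.014 m and contact force between tub_1 and long_tray above 2.3 N) or (x of tub_1 in the frame of square_tray between -0.08 and 0.08 m and y of tub_1 in the frame of square_tray between -0.095 and 0.095 m and z of tub_1 in the frame of square_tray between -0.004 and 0.014 m and contact force between tub_1 and square_tray below 2.3 N)) and angle between each of tub_1, tub_2, tub_3, tub_4, tub_5, tub_6's own z axis and vertical below 0.15 rad and linear speed of each of tub_1, tub_2, tub_3, tub_4, tub_5, tub_6 below 0.03 m/s and ((x of tub_2 in the frame of long_tray between -0.066 and 0.066 m and y of tub_2 in the frame of long_tray between -0.121 and 0.121 m and z of tub_2 in the frame of long_tray between -0.004 and 0.014 m and contact force between tub_2 and long_tray above 2.3 N) or (x of tub_2 in the frame of square_tray between -0.08 and 0.08 m and y of tub_2 in the frame of square_tray between -0.095 and 0.095 m and z of tub_2 in the frame of square_tray between -0.004 and 0.014 m and contact force between tub_2 and square_tray below 2.3 N)) and ((x of tub_3 in the frame of long_tray between -0.066 and 0.066 m and y of tub_3 in the frame of long_tray between -0.121 and 0.121 m and z of tub_3 in the frame of long_tray between -0.004 and 0.014 m and contact force between tub_3 and long_tray above 2.3 N) or (x of tub_3 in the frame of square_tray between -0.08 and 0.08 m and y of tub_3 in the frame of square_tray between -0.095 and 0.095 m and z of tub_3 in the frame of square_tray between -0.004 and 0.014 m and contact force between tub_3 and square_tray below 2.3 N)) and ((x of tub_4 in the frame of long_tray between -0.066 and 0.066 m and y of tub_4 in the frame of long_tray between -0.121 and 0.121 m and z of tub_4 in the frame of long_tray between -0.004 and 0.014 m and contact force between tub_4 and long_tray above 2.3 N) or (x of tub_4 in the frame of square_tray between -0.08 and 0.08 m and y of tub_4 in the frame of square_tray between -0.095 and 0.095 m and z of tub_4 in the frame of square_tray between -0.004 and 0.014 m and contact force between tub_4 and square_tray below 2.3 N)) and ((x of tub_5 in the frame of long_tray between -0.066 and 0.066 m and y of tub_5 in the frame of long_tray between -0.121 and 0.121 m and z of tub_5 in the frame of long_tray between -0.004 and 0.014 m and contact force between tub_5 and long_tray above 2.3 N) or (x of tub_5 in the frame of square_tray between -0.08 and 0.08 m and y of tub_5 in the frame of square_tray between -0.095 and 0.095 m and z of tub_5 in the frame of square_tray between -0.004 and 0.014 m and contact force between tub_5 and square_tray below 2.3 N)) and ((x of tub_6 in the frame of long_tray between -0.066 and 0.066 m and y of tub_6 in the frame of long_tray between -0.121 and 0.121 m and z of tub_6 in the frame of long_tray between -0.004 and 0.014 m and contact force between tub_6 and long_tray above 2.3 N) or (x of tub_6 in the frame of square_tray between -0.08 and 0.08 m and y of tub_6 in the frame of square_tray between -0.095 and 0.095 m and z of tub_6 in the frame of square_tray between -0.004 and 0.014 m and contact force between tub_6 and square_tray below 2.3 N))); the robot touches nothing.
It fails at once if a bystander (pen, hex key, petri dish, tweezers) is shifted by more than 6 cm (distance of any of loose_pen, loose_hex_key, petri_dish, steel_tweezers from where it was at the start of the episode above 0.06 m).
Of tub_1, tub_2, tub_3, tub_4, tub_5, tub_6 only 5 to 6 are there at a start; the rules pass over those that are not, and their reading is None.
At some moment in a run one of tub_1, tub_2, tub_3, tub_4, tub_5, tub_6 may be knocked a few centimetres aside while the robot is not near it.
Once in a run the grip may slacken for a moment while it holds something.
It also fails if it takes over 210 s, if anything falls off the work surface, if the arm or the gripper's body presses on something with over 40 N, if the wrist force passes 120 N, or if a joint passes its speed limit or range.

## Working session

There is one attempt and no reset: what is moved stays moved. The work goes in short steps, Python scripts to look and compute and a tool call to move; the robot and the scene stay as the last step left them, time stands still between calls to the robot, and variables do not carry over. Pictures are saved under pics/ and viewed, at most 14 in all, crops included, and the job is handed in when it is done.

Besides the shell and the picture viewer there is one more tool, called by a JSON object that holds its "name" and its "arguments", one argument or row to a line. apply_moves: Moves the arm, as the interface text tells. Its arguments: {"type":"object","properties":{"targets":{"type":"array","items":{"type":"object","properties":{"dp":{"type":"array","items":{"type":"number"}},"yaw":{"type":"number"}}}},"grip":{"type":"number"},"squeeze":{"type":"number"}},"required":["targets"]}

```bash
mkdir -p pics
cat > h.py <<'E'
import numpy as np, cv2
from plant import get_state, cams, r
def cap(n,save=None):
    c=cams.capture(n)
    if save: cv2.imwrite('pics/'+save,c['image'][:,:,::-1])
    return c
def pts(c):
    z=c['range_z']; v,u=np.mgrid[0:z.shape[0],0:z.shape[1]]
    P=np.stack([(u-c['cx'])/c['fx']*z,(v-c['cy'])/c['fy']*z,z],-1)
    W=(P-c['t'])@c['R']; W[z==0]=np.nan
    return W
E
python3 - <<'E'
from h import *
s=get_state(); print(s['time_s'],s['tcp_pos'],s['eef_rot'],s['contact_force'])
for n in('top','scene'):
    c=cap(n,n+'0.png'); np.savez('pics/'+n+'0.npz',W=pts(c),**c); print(n,c['fx'],c['R'],c['t'])
E
```

```text
0.0 [ 0.25629215 -0.62388755  0.21061063] [ 1.79903347e+02 -8.46101694e-03 -1.57673672e+02] [0.64931234 0.14587036 0.01149186]
top 498.6710008211782 [[-2.02620836e-04 -9.99896677e-01  1.43733676e-02]
 [-9.87943323e-01 -2.02506812e-03 -1.54802747e-01]
 [ 1.54815860e-01 -1.42314388e-02 -9.87840835e-01]] [-0.09610066  0.5733318   1.69477317]
scene 347.51233669263314 [[ 0.71378008 -0.70028913  0.01063666]
 [-0.30002885 -0.31946141 -0.89884765]
 [ 0.63285124  0.63838824 -0.43813213]] [-0.47707955  0.19840989  1.15636749]
```

View pics/top0.png

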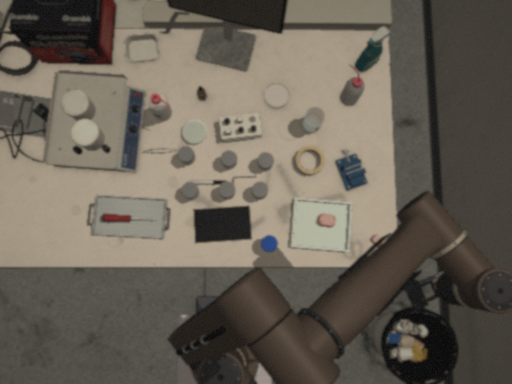

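View pics/scene0.png

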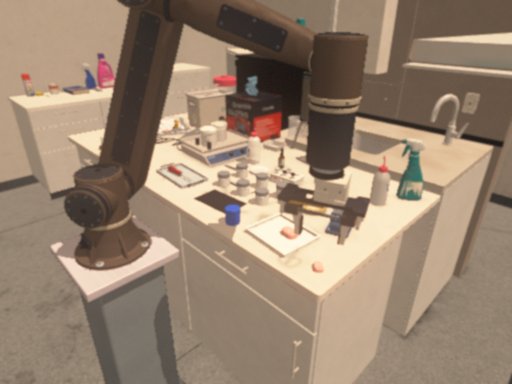

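The top view shows six grey-lidded tubs at (186,157), (229,160), (265,161), (190,191), (227,190) and (259,190), with a blue look-alike at (269,243) to leave alone. The screwdriver is at (118,218) in the steel tray and the mat at (222,224). The two pink candidates are (326,220) in the white tray and (376,239) on the bench. The one in the tray is the larger and matches the description. I'll measure now and confirm with a crop.

```bash
cat >> h.py <<'E'
def ray(c,u,v,z):
    d=np.array([(u-c['cx'])/c['fx'],(v-c['cy'])/c['fy'],1.]); R=c['R']; o=-R.T@c['t']; d=R.T@d
    return o+d*(z-o[2])/d[2]
def rect(c,mask,z,n=''):
    k,_=cv2.findContours(mask.astype(np.uint8),cv2.RETR_EXTERNAL,cv2.CHAIN_APPROX_NONE)
    k=max(k,key=cv2.contourArea)[:,0]
    P=np.array([ray(c,u,v,z)[:2] for u,v in k],np.float32)
    (x,y),(w,h),a=cv2.minAreaRect(P*1000); print(n,'c %.1f %.1f size %.1f %.1f ang %.1f'%(x,y,w,h,a)); return P
E
python3 - <<'E'
from h import *
c=dict(np.load('pics/top0.npz')); W=c['W']; im=c['image']; hsv=cv2.cvtColor(im,cv2.COLOR_RGB2HSV)
H,S,V=[hsv[...,i].astype(int) for i in range(3)]
def roi(u0,v0,u1,v1):
    m=np.zeros(H.shape,bool); m[v0:v1,u0:u1]=1; return m
x=W[...,2]
for n,(u,v) in dict(bench=(240,250),mat=(222,224),tub=(229,160),puck=(326,220),ltray=(130,230)).items(): print(n,W[v,u],hsv[v,u])
rect(c,roi(185,200,258,250)&(V<60),.003,'mat')
rect(c,roi(315,208,340,232)&(S>60)&((H<12)|(H>165)),.02,'puck')
rect(c,roi(365,230,385,248)&(S>70)&((H<12)|(H>165)),.01,'pink2')
rect(c,roi(95,208,132,230)&(S>110)&((H<12)|(H>165)),.02,'handle')
# tubs by height
m=(roi(170,140,280,205)&(x>.052)&(x<.075)).astype(np.uint8)
n,L,st,ce=cv2.connectedComponentsWithStats(m)
for i in range(1,n):
    if st[i,4]>20:
        Pm=np.nanmedian(W[L==i],0); e=W[L==i]; print('tub',ce[i].round(),((np.nanmax(e,0)+np.nanmin(e,0))/2).round(3),np.ptp(e,0).round(3), ray(c,*ce[i],.062)[:2].round(3))
# trays
m=roi(80,185,180,245)&(x>.012)&(x<.03); P=rect(c,m,.018,'long')
m=roi(280,190,362,262)&(x>.012)&(x<.03); rect(c,m,.018,'square')
for (u,v) in [(155,150),(143,151),(205,183),(218,182),(236,178),(256,178),(269,243),(310,162),(285,180)]: print((u,v),W[v,u].round(3))
a=cv2.resize(im[140:262,80:400],None,fx=2.5,fy=2.5,interpolation=cv2.INTER_CUBIC); cv2.imwrite('pics/crop1.png',a[:,:,::-1])
E
```

```text
bench [ 0.36866922 -0.0499438  -0.00528406] [ 18  49 176]
mat [0.45980847 0.01400146 0.00139149] [60  8 34]
tub [ 0.67825598 -0.01114336  0.06074777] [ 18  23 109]
puck [ 0.47222046 -0.35140711  0.02434195] [  9  70 175]
ltray [0.43797424 0.33661705 0.00559859] [ 24  24 146]
mat c 460.0 13.8 size 111.5 190.7 ang 3.9
puck c 472.9 -352.1 size 58.3 40.5 ang 81.9
pink2 c 407.9 -520.7 size 19.9 28.4 ang 79.7
handle c 480.5 383.5 size 17.5 90.8 ang 0.1
tub [186. 154.] [0.7   0.139 0.063] [0.058 0.056 0.02 ] [0.699 0.139]
tub [229. 158.] [ 0.686 -0.011  0.062] [0.057 0.056 0.021] [ 0.684 -0.01 ]
tub [266. 160.] [ 0.678 -0.139  0.063] [0.056 0.053 0.022] [ 0.678 -0.139]
tub [227. 189.] [ 0.576 -0.005  0.061] [0.057 0.055 0.018] [ 0.575 -0.004]
tub [190. 190.] [0.573 0.123 0.063] [0.056 0.056 0.021] [0.573 0.123]
tub [260. 190.] [ 0.575 -0.119  0.062] [0.054 0.056 0.019] [ 0.574 -0.118]
long c 480.8 335.2 size 24.6 195.5 ang 0.1
square c 458.2 -336.6 size 205.7 176.9 ang 85.2
(155, 150) [ 0.728  0.259 -0.002]
(143, 151) [0.722 0.3   0.007]
(205, 183) [0.604 0.075 0.017]
(218, 182) [0.609 0.029 0.01 ]
(236, 178) [ 0.626 -0.035 -0.   ]
(256, 178) [ 0.626 -0.107  0.001]
(269, 243) [ 0.39  -0.149  0.058]
(310, 162) [ 0.686 -0.303 -0.004]
(285, 180) [ 0.618 -0.211  0.004]
```

View pics/crop1.png

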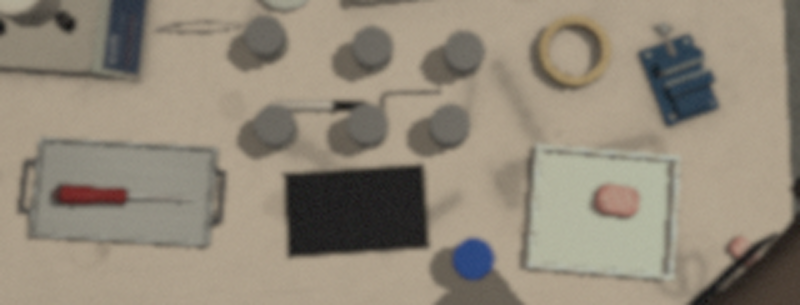

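The crop confirms it: the larger pink block at crop (617,200) is in the white tray, and the 28x20 mm piece at (738,247) is the decoy. The screwdriver handle points to +y. I'll move over the puck first.

{"name": "apply_moves", "arguments": {
  "targets": [
    {"dp": [0.03, 0.034, 0], "yaw": 6},
    {"dp": [0.217, 0.272, -0.01], "yaw": 59.6},
    {"dp": [0.217, 0.272, -0.01], "yaw": 59.6},
    {"dp": [0.217, 0.272, -0.01], "yaw": 59.6},
    {"dp": [0.217, 0.272, -0.01], "yaw": 59.6},
    {"dp": [0.217, 0.272, -0.01], "yaw": 59.6},
    {"dp": [0.217, 0.272, -0.01], "yaw": 59.6},
    {"dp": [0.217, 0.272, -0.01], "yaw": 59.6},
    {"dp": [0.217, 0.272, -0.01], "yaw": 59.6},
    {"dp": [0.217, 0.272, -0.01], "yaw": 59.6},
    {"dp": [0.217, 0.272, -0.01], "yaw": 59.6},
    {"dp": [0.217, 0.272, -0.01], "yaw": 59.6},
    {"dp": [0.217, 0.272, -0.01], "yaw": 59.6}
  ],
  "grip": -0.5,
  "squeeze": 25
}}

```text
time_s: 1.18
tcp_pos: [0.4728, -0.353, 0.2014]
eef_rot: [180.0, 0.0, -98.2]
contact_force: [0.1, 0.6, 0.6]
gripper_width: 0.0661
gripper_force: 0.0
```

```bash
cat >> h.py <<'E'
from scipy.spatial.transform import Rotation as Ro
def wcap(save=None):
    s=get_state(); c=cap('wrist',save); T=c['T_tool_cam']
    Rt=Ro.from_euler('xyz',s['eef_rot'],degrees=True).as_matrix()
    Rw=Rt@T[:3,:3]; o=np.array(s['tcp_pos'])+Rt@T[:3,3]
    c['R']=Rw.T; c['t']=-Rw.T@o; return s,c
def hsvof(c):
    h=cv2.cvtColor(c['image'],cv2.COLOR_RGB2HSV).astype(int); return h[...,0],h[...,1],h[...,2]
E
python3 - <<'E'
from h import *
s,c=wcap('w1.png'); print(s['time_s'],s['tcp_pos'].round(4),s['eef_rot'].round(1),s['gripper_width'],s['contact_force'])
H,S,V=hsvof(c); W=pts(c)
m=((H<14)|(H>165))&(S>60)
m&=(W[...,0]>.42)&(W[...,0]<.53)&(W[...,1]<-.27)&(W[...,1]>-.42)&(W[...,2]<.05)
rect(c,m,.02,'puck'); print(np.nanpercentile(W[m][:,2],[10,50,90]))
E
```

```text
1.1833 [ 0.4728 -0.353   0.2014] [180.    0.  -98.2] 0.06613253071964681 [0.07010876 0.58276675 0.55710296]
puck c 473.5 -358.2 size 63.4 43.4 ang 81.9
[0.01584766 0.02412544 0.02547   ]
```

View pics/w1.png

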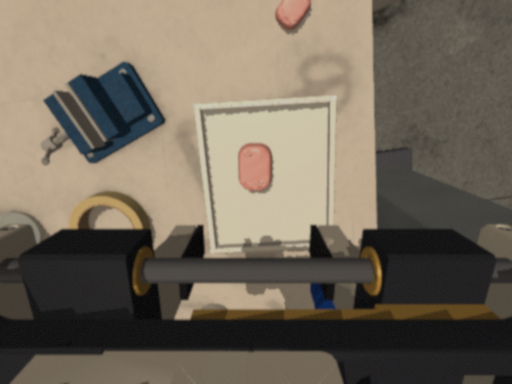

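The wrist view shows the puck at (255,168) in the white tray. It measures 63x43 mm at (0.4735,-0.358), which matches. I'll descend and grip.

{"name": "apply_moves", "arguments": {
  "targets": [
    {"dp": [0.001, -0.003, -0.04], "yaw": 0},
    {"dp": [0.001, -0.003, -0.08], "yaw": 0},
    {"dp": [0.001, -0.003, -0.12], "yaw": 0},
    {"dp": [0.001, -0.003, -0.15], "yaw": 0},
    {"dp": [0.001, -0.003, -0.165], "yaw": 0},
    {"dp": [0.001, -0.003, -0.171], "yaw": 0},
    {"dp": [0.001, -0.003, -0.171], "yaw": 0},
    {"dp": [0.001, -0.003, -0.171], "yaw": 0}
  ]
}}

```text
time_s: 1.9
tcp_pos: [0.4748, -0.3562, 0.0313]
eef_rot: [-180.0, -0.0, -98.1]
contact_force: [0.6, -1.2, 1.0]
gripper_width: 0.0653
gripper_force: 0.0
```

{"name": "apply_moves", "arguments": {
  "targets": [
    {"dp": [0, 0, 0], "yaw": 0},
    {"dp": [0, 0, 0], "yaw": 0},
    {"dp": [0, 0, 0], "yaw": 0},
    {"dp": [0, 0, 0], "yaw": 0},
    {"dp": [0, 0, 0], "yaw": 0},
    {"dp": [0, 0, 0], "yaw": 0},
    {"dp": [0, 0, 0.03], "yaw": 0},
    {"dp": [0, 0, 0.06], "yaw": 0},
    {"dp": [0, 0, 0.08], "yaw": 0},
    {"dp": [0, 0, 0.08], "yaw": 0}
  ],
  "grip": 1,
  "squeeze": 25
}}

```text
time_s: 2.73
tcp_pos: [0.4771, -0.3567, 0.1155]
eef_rot: [-179.6, -0.1, -98.0]
contact_force: [0.7, -0.8, 0.9]
gripper_width: 0.0046
gripper_force: 0.0
```

The grip closed empty, so I'll look again.

```bash
python3 - <<'E'
from h import *
s,c=wcap('w2.png'); print(s['time_s'],s['tcp_pos'].round(4),s['gripper_width'],s['contact_force'])
c=cap('top'); np.savez('pics/top1.npz',W=pts(c),**c); H,S,V=hsvof(c); m=((H<12)|(H>165))&(S>60); q=np.zeros_like(m); q[200:240,300:345]=1
cv2.imwrite('pics/t1.png',cv2.resize(c['image'][180:260,270:390],None,fx=4,fy=4)[:,:,::-1])
E
python3 -c "
import cv2,numpy as np
a=cv2.imread('pics/w2.png');b=cv2.imread('pics/t1.png');cv2.imwrite('pics/j1.png',np.vstack([cv2.resize(a,(400,300)),cv2.resize(b,(400,267))]))"
```

```text
2.7333 [ 0.4771 -0.3567  0.1155] 0.004595116279310538 [ 0.72314766 -0.82424677  0.86166768]
```

View pics/j1.png

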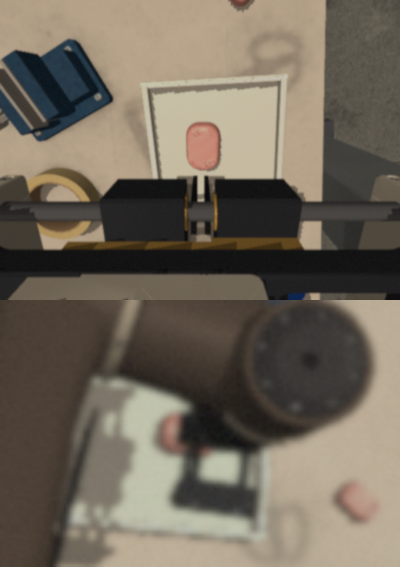

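The puck is still in the tray at (203,146), roughly where it was. I'll measure it again, then grip lower and check the force before lifting.

Run:
```python
from h import *
s,c=wcap(); H,S,V=hsvof(c); W=pts(c)
m=((H<14)|(H>165))&(S>60)&(W[...,0]>.40)&(W[...,0]<.55)&(W[...,1]<-.25)&(W[...,1]>-.44)&(W[...,2]<.05)
rect(c,m,.018,'puck'); print(np.nanpercentile(W[m][:,2],[10,50,90]))
print(s['tcp_pos'],s['eef_rot'])
m=(S<40)&(V>120)&(W[...,0]>.38)&(W[...,0]<.53)&(W[...,1]<-.25)&(W[...,1]>-.43);print('floor',np.nanpercentile(W[m][:,2],[10,50,90]))
```

```text
puck c 473.2 -358.7 size 64.1 43.9 ang 82.0
[0.01814441 0.02412053 0.02534782]
[ 0.47500047 -0.35538234  0.1115058 ] [-1.79872886e+02 -1.03702473e-02 -9.80700472e+01]
floor [0.01013556 0.01736545 0.01839937]
```

{"name": "apply_moves", "arguments": {
  "targets": [
    {"dp": [0, 0, 0], "yaw": 0},
    {"dp": [0, 0, 0], "yaw": 0},
    {"dp": [0, 0, 0], "yaw": 0},
    {"dp": [0, 0, 0], "yaw": 0},
    {"dp": [0, 0, 0], "yaw": 0},
    {"dp": [0, 0, 0], "yaw": 0},
    {"dp": [0, 0, 0], "yaw": 0},
    {"dp": [0, 0, 0], "yaw": 0}
  ],
  "grip": -0.5
}}

```text
time_s: 3.55
tcp_pos: [0.4745, -0.3554, 0.1105]
eef_rot: [180.0, -0.0, -98.1]
contact_force: [0.3, 0.2, 0.2]
gripper_width: 0.0485
gripper_force: 0.0
```

{"name": "apply_moves", "arguments": {
  "targets": [
    {"dp": [0, 0, 0], "yaw": 0},
    {"dp": [0, 0, 0], "yaw": 0},
    {"dp": [0, 0, 0], "yaw": 0},
    {"dp": [0, 0, 0], "yaw": 0},
    {"dp": [-0.001, -0.002, -0.03], "yaw": 0},
    {"dp": [-0.001, -0.002, -0.06], "yaw": 0},
    {"dp": [-0.001, -0.002, -0.075], "yaw": 0},
    {"dp": [-0.001, -0.002, -0.082], "yaw": 0},
    {"dp": [-0.001, -0.002, -0.082], "yaw": 0},
    {"dp": [-0.001, -0.002, -0.082], "yaw": 0}
  ]
}}

```text
time_s: 4.38
tcp_pos: [0.4739, -0.3576, 0.0291]
eef_rot: [-180.0, -0.0, -98.0]
contact_force: [0.4, 0.4, 0.7]
gripper_width: 0.066
gripper_force: 0.0
```

{"name": "apply_moves", "arguments": {
  "targets": [
    {"dp": [0, 0, 0], "yaw": 0},
    {"dp": [0, 0, 0], "yaw": 0},
    {"dp": [0, 0, 0], "yaw": 0},
    {"dp": [0, 0, 0], "yaw": 0},
    {"dp": [0, 0, 0], "yaw": 0},
    {"dp": [0, 0, 0], "yaw": 0},
    {"dp": [0, 0, 0], "yaw": 0},
    {"dp": [0, 0, 0], "yaw": 0}
  ],
  "grip": 1,
  "squeeze": 20
}}

```text
time_s: 5.05
tcp_pos: [0.4734, -0.3574, 0.0286]
eef_rot: [180.0, -0.0, -98.1]
contact_force: [0.1, 1.6, 0.3]
gripper_width: 0.0183
gripper_force: 0.0
```

Run:
```python
from h import *
s,c=wcap('w3.png'); print(s['time_s'],s['tcp_pos'].round(4),s['gripper_width'],s['gripper_force'])
H,S,V=hsvof(c); W=pts(c)
m=((H<14)|(H>165))&(S>60)&(W[...,0]>.40)&(W[...,0]<.55)&(W[...,1]<-.25)&(W[...,1]>-.44)
if m.sum()>20: rect(c,m,.018,'puck'); print(m.sum(),np.nanpercentile(W[m],[5,50,95],axis=0))
print(c['T_tool_cam'].round(3))
```

```text
5.05 [ 0.4734 -0.3574  0.0286] 0.018312705678582602 0.0
puck c 472.9 -360.3 size 61.8 43.2 ang 82.0
4146 [[ 0.45340322 -0.38755016  0.01143039]
 [ 0.47203467 -0.369529    0.02429874]
 [ 0.48934403 -0.33945203  0.12304766]]
[[ 0.001 -0.958 -0.287  0.078]
 [ 1.     0.001  0.001  0.001]
 [-0.001 -0.287  0.958 -0.173]
 [ 0.     0.     0.     1.   ]]
```

View pics/w3.png

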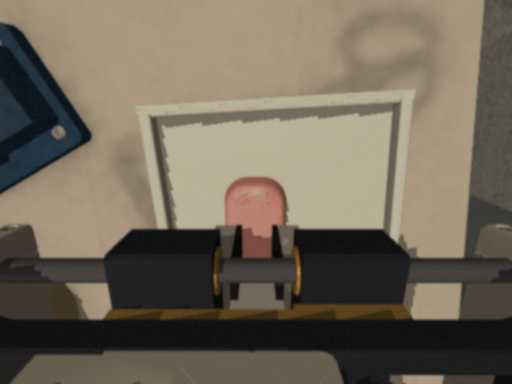

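The fingers at rows 225–300 overlie the puck instead of gripping its sides. I'll check the depth readings at the fingertips.

Run:
```python
from h import *
s,c=wcap(); W=pts(c); H,S,V=hsvof(c); print(c['fx'],s['gripper_width'],s['joints'].round(2))
for u in (232,238,258,275,284):
    for v in range(215,265,6): print(u,v,W[v,u].round(3),[int(k[v,u]) for k in (H,S,V)])
```

```text
277.2231156425809 0.013676659892025222 [-18.18  23.12 -22.35   0.   -44.53  10.11]
232 215 [ 0.488 -0.368  0.024] [8, 100, 184]
232 221 [ 0.489 -0.364  0.025] [8, 103, 184]
232 227 [ 0.485 -0.37   0.05 ] [16, 63, 105]
232 233 [ 0.485 -0.371  0.059] [18, 62, 99]
232 239 [ 0.484 -0.369  0.064] [18, 56, 68]
232 245 [ 0.484 -0.37   0.072] [20, 57, 67]
232 251 [ 0.483 -0.37   0.08 ] [18, 64, 68]
232 257 [ 0.482 -0.37   0.085] [20, 55, 56]
232 263 [ 0.476 -0.389  0.123] [17, 34, 53]
238 215 [ 0.484 -0.368  0.024] [8, 99, 185]
238 221 [ 0.485 -0.363  0.024] [8, 103, 183]
238 227 [ 0.482 -0.37   0.05 ] [15, 69, 96]
238 233 [ 0.482 -0.368  0.055] [15, 69, 59]
238 239 [ 0.481 -0.368  0.063] [10, 64, 24]
238 245 [ 0.481 -0.369  0.071] [17, 162, 11]
238 251 [ 0.48  -0.368  0.076] [5, 153, 10]
238 257 [ 0.48  -0.368  0.082] [0, 13, 19]
238 263 [ 0.474 -0.39   0.125] [6, 23, 55]
258 215 [ 0.47  -0.366  0.024] [7, 106, 183]
258 221 [ 0.471 -0.361  0.024] [8, 105, 183]
258 227 [ 0.472 -0.357  0.024] [8, 101, 186]
258 233 [ 0.472 -0.353  0.025] [8, 104, 182]
258 239 [ 0.473 -0.349  0.026] [5, 117, 12
[... 280 characters left out ...]
 0.46  -0.367  0.05 ] [16, 70, 95]
275 233 [ 0.461 -0.365  0.053] [19, 65, 63]
275 239 [ 0.461 -0.365  0.062] [9, 50, 36]
275 245 [ 0.462 -0.366  0.071] [158, 51, 20]
275 251 [ 0.462 -0.366  0.076] [38, 93, 11]
275 257 [ 0.462 -0.366  0.083] [30, 26, 20]
275 263 [ 0.462 -0.387  0.123] [10, 28, 55]
284 215 [ 0.453 -0.362  0.022] [7, 115, 109]
284 221 [ 0.453 -0.357  0.02 ] [8, 106, 106]
284 227 [ 0.455 -0.366  0.05 ] [18, 61, 101]
284 233 [ 0.456 -0.367  0.059] [18, 59, 104]
284 239 [ 0.456 -0.366  0.065] [17, 60, 114]
284 245 [ 0.457 -0.366  0.072] [18, 61, 104]
284 251 [ 0.458 -0.366  0.079] [18, 63, 101]
284 257 [ 0.458 -0.367  0.085] [18, 67, 57]
284 263 [ 0.46  -0.387  0.124] [8, 18, 56]
```

Depth puts the real fingertips at z≈0.048 while the reported TCP is at 0.0286. So the tips sit about 20 mm behind the reported TCP, where the notes say 22 mm ahead, which explains the two misses. I'll open and descend in checked steps.

{"name": "apply_moves", "arguments": {
  "targets": [
    {"dp": [0, 0, 0], "yaw": 0},
    {"dp": [0, 0, 0], "yaw": 0},
    {"dp": [0, 0, 0], "yaw": 0},
    {"dp": [0, 0, 0], "yaw": 0},
    {"dp": [0, 0, 0], "yaw": 0},
    {"dp": [0, 0, 0], "yaw": 0},
    {"dp": [0, 0, 0], "yaw": 0},
    {"dp": [0, 0, 0], "yaw": 0},
    {"dp": [0, 0, 0], "yaw": 0},
    {"dp": [0, 0, 0], "yaw": 0},
    {"dp": [0.002, 0, -0.015], "yaw": 0},
    {"dp": [0.002, 0, -0.016], "yaw": 0},
    {"dp": [0.002, 0, -0.016], "yaw": 0}
  ],
  "grip": -0.5
}}

```text
time_s: 6.23
tcp_pos: [0.4747, -0.3571, 0.0118]
eef_rot: [179.9, 0.0, -98.1]
contact_force: [-1.1, 0.4, 0.0]
gripper_width: 0.0656
gripper_force: 0.0
```

Run:
```python
from h import *
s,c=wcap('w4.png'); W=pts(c); print(s['tcp_pos'].round(4),s['contact_force'].round(2),s['gripper_width'])
# finger pixels: near points, x-columns outside puck
m=(W[...,2]>.025)&(W[...,2]<.075)&(abs(W[...,1]+.36)<.03)&(abs(W[...,0]-.472)<.07)
for x0,x1 in((.49,.54),(.40,.455)):
    q=m&(W[...,0]>x0)&(W[...,0]<x1); P=W[q]; print(q.sum(),np.percentile(P,[2,50,98],axis=0).round(3) if q.sum() else '')
```

```text
[ 0.4747 -0.3571  0.0118] [-1.07  0.43  0.  ] 0.06559325682921116
1556 [[ 0.505 -0.375  0.029]
 [ 0.51  -0.372  0.053]
 [ 0.521 -0.353  0.073]]
1548 [[ 0.424 -0.363  0.028]
 [ 0.436 -0.362  0.053]
 [ 0.442 -0.344  0.074]]
```

{"name": "apply_moves", "arguments": {
  "targets": [
    {"dp": [0, 0, -0.008], "yaw": 0},
    {"dp": [0, 0, -0.016], "yaw": 0},
    {"dp": [0, 0, -0.021], "yaw": 0},
    {"dp": [0, 0, -0.021], "yaw": 0}
  ]
}}

```text
time_s: 6.62
tcp_pos: [0.4751, -0.3572, -0.0093]
eef_rot: [179.9, 0.0, -98.1]
contact_force: [-0.3, -0.5, 0.9]
gripper_width: 0.0659
gripper_force: 0.0
```

{"name": "apply_moves", "arguments": {
  "targets": [
    {"dp": [0, 0, 0], "yaw": 0},
    {"dp": [0, 0, 0], "yaw": 0},
    {"dp": [0, 0, 0], "yaw": 0},
    {"dp": [0, 0, 0], "yaw": 0},
    {"dp": [0, 0, 0], "yaw": 0},
    {"dp": [0, 0, 0], "yaw": 0},
    {"dp": [0, 0, 0], "yaw": 0},
    {"dp": [0, 0, 0], "yaw": 0}
  ],
  "grip": 1,
  "squeeze": 20
}}

```text
time_s: 7.28
tcp_pos: [0.4755, -0.3574, -0.0084]
eef_rot: [-180.0, 0.0, -98.1]
contact_force: [-0.3, -0.1, -0.3]
gripper_width: 0.0441
gripper_force: 20.0
```

The puck is gripped at 44 mm with 20 N. I'll carry it to the mat.

{"name": "apply_moves", "arguments": {
  "targets": [
    {"dp": [0, 0, 0.02], "yaw": 0},
    {"dp": [0, 0, 0.05], "yaw": 0},
    {"dp": [0, 0, 0.085], "yaw": 0},
    {"dp": [0, 0.03, 0.1], "yaw": 0},
    {"dp": [-0.01, 0.068, 0.1], "yaw": 0},
    {"dp": [-0.015, 0.106, 0.1], "yaw": 2},
    {"dp": [-0.02, 0.144, 0.1], "yaw": 4},
    {"dp": [-0.025, 0.182, 0.1], "yaw": 4},
    {"dp": [-0.03, 0.22, 0.1], "yaw": 4},
    {"dp": [-0.035, 0.255, 0.1], "yaw": 4},
    {"dp": [-0.035, 0.285, 0.1], "yaw": 4},
    {"dp": [-0.035, 0.3, 0.1], "yaw": 4},
    {"dp": [-0.035, 0.307, 0.1], "yaw": 4},
    {"dp": [-0.035, 0.307, 0.1], "yaw": 4}
  ]
}}

```text
time_s: 8.45
tcp_pos: [0.4407, -0.0491, 0.0919]
eef_rot: [-180.0, 0.0, -93.9]
contact_force: [-0.4, -0.0, -0.1]
gripper_width: 0.0443
gripper_force: 20.0
```

Run:
```python
from h import *
s=get_state(); print(s['tcp_pos'].round(4),s['eef_rot'].round(1),s['contact_force'].round(2),s['gripper_width'],s['gripper_force'])
```

```text
[ 0.4407 -0.0491  0.0919] [-180.     0.   -93.9] [-0.35 -0.04 -0.08] 0.04433021036744779 19.996061513666064
```

{"name": "apply_moves", "arguments": {
  "targets": [
    {"dp": [0, 0, -0.03], "yaw": 0},
    {"dp": [0, 0, -0.06], "yaw": 0},
    {"dp": [0, 0, -0.085], "yaw": 0},
    {"dp": [0, 0, -0.095], "yaw": 0},
    {"dp": [0, 0, -0.1005], "yaw": 0},
    {"dp": [0, 0, -0.1005], "yaw": 0}
  ]
}}

```text
time_s: 8.95
tcp_pos: [0.4397, -0.0515, -0.01]
eef_rot: [179.9, -0.1, -94.1]
contact_force: [0.3, -0.1, -0.9]
gripper_width: 0.0439
gripper_force: 20.0
```

{"name": "apply_moves", "arguments": {
  "targets": [
    {"dp": [0, 0, 0], "yaw": 0},
    {"dp": [0, 0, 0], "yaw": 0},
    {"dp": [0, 0, 0], "yaw": 0},
    {"dp": [0, 0, 0], "yaw": 0},
    {"dp": [0, 0, 0.03], "yaw": 0},
    {"dp": [0, 0, 0.07], "yaw": 0},
    {"dp": [0, 0, 0.11], "yaw": 0},
    {"dp": [0.005, 0.04, 0.15], "yaw": 0},
    {"dp": [0.01, 0.08, 0.18], "yaw": 0},
    {"dp": [0.015, 0.12, 0.18], "yaw": 0},
    {"dp": [0.02, 0.16, 0.18], "yaw": 0},
    {"dp": [0.025, 0.2, 0.18], "yaw": 0},
    {"dp": [0.03, 0.24, 0.18], "yaw": 0},
    {"dp": [0.035, 0.28, 0.18], "yaw": 0},
    {"dp": [0.04, 0.32, 0.18], "yaw": 0},
    {"dp": [0.04, 0.36, 0.18], "yaw": 0},
    {"dp": [0.04, 0.39, 0.18], "yaw": 0},
    {"dp": [0.04, 0.41, 0.18], "yaw": 0},
    {"dp": [0.04, 0.419, 0.18], "yaw": 0},
    {"dp": [0.04, 0.419, 0.18], "yaw": 0}
  ],
  "grip": -0.3
}}

```text
time_s: 10.62
tcp_pos: [0.4801, 0.3704, 0.1708]
eef_rot: [180.0, -0.0, -94.0]
contact_force: [-1.0, 0.1, 0.6]
gripper_width: 0.0571
gripper_force: 0.0
```

Run:
```python
from h import *
s,c=wcap('w5.png'); print(s['tcp_pos'].round(4),s['eef_rot'].round(1),s['contact_force'].round(2),s['gripper_width'])
H,S,V=hsvof(c); W=pts(c)
m=((H<12)|(H>165))&(S>120)&(abs(W[...,0]-.48)<.05)&(abs(W[...,1]-.38)<.08)&(W[...,2]<.06)
rect(c,m,.02,'handle'); print(np.nanpercentile(W[m][:,2],[10,50,90]))
```

```text
[0.4801 0.3704 0.1708] [180.  -0. -94.] [-0.99  0.1   0.62] 0.05710429160626577
handle c 478.7 378.8 size 94.8 26.0 ang 86.8
[0.02293416 0.02834484 0.03123457]
```

View pics/w5.png

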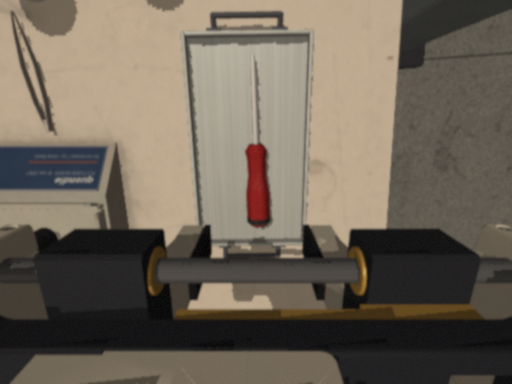

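The screwdriver handle is at (257,187), 95 mm long at 86.8°, and the tray is around it. I'll descend and grip.

{"name": "apply_moves", "arguments": {
  "targets": [
    {"dp": [-0.002, 0.006, -0.04], "yaw": 0.8},
    {"dp": [-0.002, 0.006, -0.08], "yaw": 0.8},
    {"dp": [-0.002, 0.006, -0.12], "yaw": 0.8},
    {"dp": [-0.002, 0.006, -0.15], "yaw": 0.8},
    {"dp": [-0.002, 0.006, -0.17], "yaw": 0.8},
    {"dp": [-0.002, 0.006, -0.18], "yaw": 0.8},
    {"dp": [-0.002, 0.006, -0.18], "yaw": 0.8},
    {"dp": [-0.002, 0.006, -0.18], "yaw": 0.8}
  ]
}}

```text
time_s: 11.33
tcp_pos: [0.479, 0.3739, -0.008]
eef_rot: [-180.0, 0.0, -93.3]
contact_force: [0.3, -0.3, 0.5]
gripper_width: 0.0571
gripper_force: 0.0
```

{"name": "apply_moves", "arguments": {
  "targets": [
    {"dp": [0, 0, 0], "yaw": 0},
    {"dp": [0, 0, 0], "yaw": 0},
    {"dp": [0, 0, 0], "yaw": 0},
    {"dp": [0, 0, 0], "yaw": 0},
    {"dp": [0, 0, 0], "yaw": 0},
    {"dp": [0, 0, 0], "yaw": 0},
    {"dp": [0, 0, 0], "yaw": 0},
    {"dp": [0, 0, 0], "yaw": 0},
    {"dp": [0, 0, 0.015], "yaw": 0},
    {"dp": [0, 0, 0.04], "yaw": 0},
    {"dp": [0, 0, 0.07], "yaw": 0},
    {"dp": [0, 0, 0.09], "yaw": 0},
    {"dp": [0, 0, 0.1], "yaw": 0},
    {"dp": [0, 0, 0.1], "yaw": 0}
  ],
  "grip": 1,
  "squeeze": 40
}}

```text
time_s: 12.5
tcp_pos: [0.4793, 0.3758, 0.0934]
eef_rot: [-179.9, 0.2, -93.2]
contact_force: [0.7, 0.1, -1.6]
gripper_width: 0.022
gripper_force: 40.0
```

{"name": "apply_moves", "arguments": {
  "targets": [
    {"dp": [0.002, -0.02, 0], "yaw": 0},
    {"dp": [0.004, -0.055, 0], "yaw": 0},
    {"dp": [0.006, -0.09, 0], "yaw": 0},
    {"dp": [0.008, -0.13, 0], "yaw": 0},
    {"dp": [0.01, -0.17, 0], "yaw": 0},
    {"dp": [0.012, -0.21, 0], "yaw": 0},
    {"dp": [0.012, -0.25, 0], "yaw": 0},
    {"dp": [0.012, -0.28, 0], "yaw": 0},
    {"dp": [0.012, -0.3, 0], "yaw": 0},
    {"dp": [0.012, -0.311, 0], "yaw": 0},
    {"dp": [0.012, -0.311, -0.03], "yaw": 0},
    {"dp": [0.012, -0.311, -0.06], "yaw": 0},
    {"dp": [0.012, -0.311, -0.085], "yaw": 0},
    {"dp": [0.012, -0.311, -0.095], "yaw": 0},
    {"dp": [0.012, -0.311, -0.1], "yaw": 0},
    {"dp": [0.012, -0.311, -0.1], "yaw": 0},
    {"dp": [0.012, -0.311, -0.1], "yaw": 0}
  ]
}}

```text
time_s: 13.92
tcp_pos: [0.4897, 0.0635, -0.0098]
eef_rot: [179.9, -0.1, -93.2]
contact_force: [-0.1, 0.1, -0.1]
gripper_width: 0.0217
gripper_force: 40.0
```

{"name": "apply_moves", "arguments": {
  "targets": [
    {"dp": [0, 0, 0], "yaw": 0},
    {"dp": [0, 0, 0], "yaw": 0},
    {"dp": [0, 0, 0], "yaw": 0},
    {"dp": [0, 0, 0], "yaw": 0},
    {"dp": [0, 0, 0], "yaw": 0},
    {"dp": [0, 0, 0.03], "yaw": 0},
    {"dp": [0, 0, 0.07], "yaw": 0},
    {"dp": [0, 0, 0.11], "yaw": 0},
    {"dp": [0, 0, 0.15], "yaw": 0},
    {"dp": [0, 0.04, 0.18], "yaw": 0},
    {"dp": [0, 0.08, 0.18], "yaw": 0},
    {"dp": [0, 0.12, 0.18], "yaw": 0},
    {"dp": [0, 0.16, 0.18], "yaw": 0},
    {"dp": [0, 0.2, 0.18], "yaw": 0},
    {"dp": [0, 0.24, 0.18], "yaw": 0},
    {"dp": [0, 0.26, 0.18], "yaw": 0}
  ],
  "grip": -1
}}

```text
time_s: 15.25
tcp_pos: [0.4903, 0.3277, 0.171]
eef_rot: [-180.0, 0.0, -93.1]
contact_force: [0.3, 0.8, -0.4]
gripper_width: 0.0875
gripper_force: 0.0
```

```bash
cat >> h.py <<'E'
def roi(u0,v0,u1,v1):
    m=np.zeros((384,512),bool); m[v0:v1,u0:u1]=1; return m
def tubs(c,u0=80,v0=140,u1=362,v1=262):
    W=pts(c); x=W[...,2]; m=(roi(u0,v0,u1,v1)&(x>.05)&(x<.08)).astype(np.uint8)
    n,L,st,ce=cv2.connectedComponentsWithStats(m)
    for i in range(1,n):
        if st[i,4]>40: print('tub',ce[i].round(),st[i,4],ray(c,*ce[i],.062)[:2].round(3),np.nanpercentile(x[L==i],50).round(3))
E
python3 - <<'E'
from h import *
s=get_state(); print(s['time_s'],s['tcp_pos'].round(4),s['gripper_width'])
c=cap('top'); tubs(c)
np.savez('pics/top2.npz',W=pts(c),**c)
cv2.imwrite('pics/t2.png',cv2.resize(c['image'][140:262,80:400],None,fx=2.5,fy=2.5,interpolation=cv2.INTER_CUBIC)[:,:,::-1])
E
```

```text
15.25 [0.4903 0.3277 0.171 ] 0.08748703756214103
tub [103. 156.] 905 [0.692 0.425] 0.066
tub [186. 154.] 217 [0.699 0.139] 0.061
tub [229. 158.] 213 [ 0.684 -0.01 ] 0.061
tub [266. 160.] 209 [ 0.678 -0.139] 0.061
tub [352. 164.] 117 [ 0.665 -0.442] 0.061
tub [354. 174.] 103 [ 0.631 -0.446] 0.065
tub [227. 189.] 215 [ 0.575 -0.004] 0.062
tub [190. 190.] 221 [0.573 0.123] 0.061
tub [260. 189.] 211 [ 0.574 -0.118] 0.061
tub [269. 243.] 224 [ 0.39  -0.151] 0.061
```

View pics/t2.png

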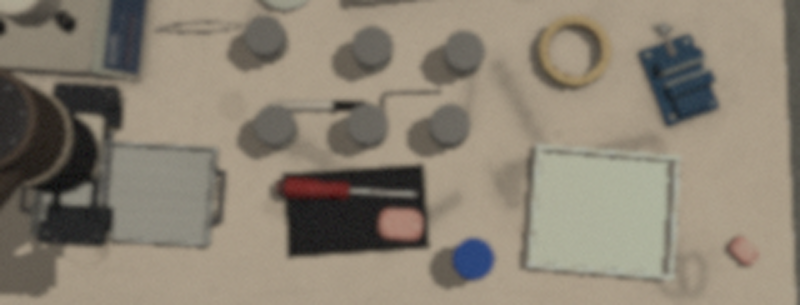

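Screwdriver (crop 350,190) and puck (400,224) both lie on the mat, both trays are empty, and the six tubs haven't moved. I'll go to tub A at (0.573,0.123).

{"name": "apply_moves", "arguments": {
  "targets": [
    {"dp": [0.01, -0.025, 0], "yaw": 0},
    {"dp": [0.022, -0.06, 0], "yaw": 0},
    {"dp": [0.038, -0.095, 0], "yaw": 0},
    {"dp": [0.053, -0.13, 0], "yaw": 0},
    {"dp": [0.068, -0.165, 0], "yaw": 0},
    {"dp": [0.078, -0.19, 0], "yaw": 0},
    {"dp": [0.083, -0.201, 0], "yaw": 0},
    {"dp": [0.083, -0.202, 0], "yaw": 0},
    {"dp": [0.083, -0.202, -0.03], "yaw": 0},
    {"dp": [0.083, -0.202, -0.065], "yaw": 0},
    {"dp": [0.083, -0.202, -0.1], "yaw": 0},
    {"dp": [0.083, -0.202, -0.135], "yaw": 0},
    {"dp": [0.083, -0.202, -0.16], "yaw": 0},
    {"dp": [0.083, -0.202, -0.167], "yaw": 0},
    {"dp": [0.083, -0.202, -0.167], "yaw": 0}
  ]
}}

```text
time_s: 16.55
tcp_pos: [0.5719, 0.1215, 0.0021]
eef_rot: [179.8, -0.1, -93.2]
contact_force: [0.4, -0.1, -0.1]
gripper_width: 0.0878
gripper_force: 0.0
```

```bash
cat >> h.py <<'E'
def weigh(n=5):
    F=[]
    for i in range(n): F.append(get_state()['contact_force']); cams.capture('wrist')
    s=get_state(); print('t',round(s['time_s'],1),'F',np.mean(F,0).round(2),'sd',np.std(F,0).round(2),'tcp',s['tcp_pos'].round(4),'w',round(s['gripper_width'],4),s['gripper_force'])
E
python3 - <<'E'
from h import *
weigh(4)
c=dict(np.load('pics/top0.npz'))
for n,k in dict(long=[(42,141),(216,150),(208,246),(28,237)],sq=[(533,147),(680,157),(672,278),(526,268)]).items():
    P=np.array([ray(c,80+x/2.5,140+y/2.5,.018)[:2] for x,y in k]); print(n,P.mean(0).round(3),np.linalg.norm(np.diff(P,axis=0),axis=1).round(3),P.round(3).tolist())
E
```

```text
t 16.8 F [-0.01 -0.18  0.32] sd [0.58 0.38 0.36] tcp [0.5748 0.1226 0.0061] w 0.0875 0.0
long [0.482 0.337] [0.245 0.135 0.251] [[0.555, 0.455], [0.543, 0.21], [0.408, 0.217], [0.42, 0.468]]
sq [ 0.456 -0.335] [0.209 0.171 0.204] [[0.548, -0.238], [0.534, -0.446], [0.364, -0.43], [0.378, -0.226]]
```

{"name": "apply_moves", "arguments": {
  "targets": [
    {"dp": [0, 0, 0], "yaw": 0},
    {"dp": [0, 0, 0], "yaw": 0},
    {"dp": [0, 0, 0], "yaw": 0},
    {"dp": [0, 0, 0], "yaw": 0},
    {"dp": [0, 0, 0], "yaw": 0},
    {"dp": [0, 0, 0], "yaw": 0},
    {"dp": [0, 0, 0], "yaw": 0},
    {"dp": [0, 0, 0], "yaw": 0},
    {"dp": [0, 0, 0.015], "yaw": 0},
    {"dp": [0, 0, 0.04], "yaw": 0},
    {"dp": [0, 0, 0.075], "yaw": 0},
    {"dp": [0, 0, 0.11], "yaw": 0},
    {"dp": [0, 0, 0.125], "yaw": 0},
    {"dp": [0, 0, 0.13], "yaw": 0},
    {"dp": [0, 0, 0.13], "yaw": 0},
    {"dp": [0, 0, 0.13], "yaw": 0}
  ],
  "grip": 1,
  "squeeze": 35
}}

```text
time_s: 18.08
tcp_pos: [0.5727, 0.1215, 0.133]
eef_rot: [179.9, -0.0, -93.3]
contact_force: [0.8, 0.0, -2.0]
gripper_width: 0.0562
gripper_force: 35.0
```

```bash
python3 -c "
from h import *
weigh(6)"
```

```text
t 18.4 F [ 0.27  0.08 -1.44] sd [0.25 0.38 0.32] tcp [0.573  0.1214 0.1329] w 0.0559 34.999955892562866
```

About 1.4 N of load, so tub A is empty and goes to the white tray.

{"name": "apply_moves", "arguments": {
  "targets": [
    {"dp": [-0.002, -0.015, 0], "yaw": 0},
    {"dp": [-0.007, -0.045, 0], "yaw": 0},
    {"dp": [-0.012, -0.083, 0], "yaw": 0},
    {"dp": [-0.017, -0.122, 0], "yaw": 0},
    {"dp": [-0.022, -0.161, 0], "yaw": 0},
    {"dp": [-0.028, -0.2, 0], "yaw": 0},
    {"dp": [-0.034, -0.239, 0], "yaw": 0},
    {"dp": [-0.04, -0.278, 0], "yaw": 0},
    {"dp": [-0.046, -0.317, 0], "yaw": 0},
    {"dp": [-0.052, -0.356, 0], "yaw": 0},
    {"dp": [-0.057, -0.395, 0], "yaw": 0},
    {"dp": [-0.062, -0.434, 0], "yaw": 0},
    {"dp": [-0.067, -0.47, 0], "yaw": 0},
    {"dp": [-0.071, -0.5, 0], "yaw": 0},
    {"dp": [-0.073, -0.517, 0], "yaw": 0},
    {"dp": [-0.074, -0.523, 0], "yaw": 0},
    {"dp": [-0.074, -0.523, 0], "yaw": 0}
  ]
}}

```text
time_s: 19.8
tcp_pos: [0.4983, -0.4029, 0.1332]
eef_rot: [179.9, 0.0, -93.4]
contact_force: [0.2, 0.5, -0.1]
gripper_width: 0.0559
gripper_force: 35.0
```

{"name": "apply_moves", "arguments": {
  "targets": [
    {"dp": [0, 0, -0.03], "yaw": 0},
    {"dp": [0, 0, -0.065], "yaw": 0},
    {"dp": [0, 0, -0.095], "yaw": 0},
    {"dp": [0, 0, -0.112], "yaw": 0},
    {"dp": [0, 0, -0.12], "yaw": 0},
    {"dp": [0, 0, -0.124], "yaw": 0},
    {"dp": [0, 0, -0.124], "yaw": 0},
    {"dp": [0, 0, -0.124], "yaw": 0}
  ]
}}

```text
time_s: 20.47
tcp_pos: [0.5005, -0.4012, 0.0113]
eef_rot: [-179.9, -0.0, -93.2]
contact_force: [-0.5, -0.5, -0.0]
gripper_width: 0.0566
gripper_force: 35.0
```

{"name": "apply_moves", "arguments": {
  "targets": [
    {"dp": [0, 0, 0], "yaw": 0},
    {"dp": [0, 0, 0], "yaw": 0},
    {"dp": [0, 0, 0], "yaw": 0},
    {"dp": [0, 0, 0], "yaw": 0},
    {"dp": [0, 0, 0], "yaw": 0},
    {"dp": [0, 0, 0.03], "yaw": 0},
    {"dp": [0, 0, 0.065], "yaw": 0},
    {"dp": [0, 0, 0.1], "yaw": 0},
    {"dp": [0.005, 0.02, 0.13], "yaw": 0},
    {"dp": [0.013, 0.05, 0.15], "yaw": 0},
    {"dp": [0.023, 0.088, 0.16], "yaw": 0},
    {"dp": [0.033, 0.126, 0.161], "yaw": 0},
    {"dp": [0.043, 0.164, 0.161], "yaw": 0},
    {"dp": [0.053, 0.202, 0.161], "yaw": 0},
    {"dp": [0.063, 0.24, 0.161], "yaw": 0},
    {"dp": [0.071, 0.268, 0.161], "yaw": 0},
    {"dp": [0.075, 0.281, 0.161], "yaw": 0},
    {"dp": [0.075, 0.284, 0.161], "yaw": 0},
    {"dp": [0.075, 0.284, 0.161], "yaw": 0}
  ],
  "grip": -1
}}

```text
time_s: 22.05
tcp_pos: [0.5745, -0.1167, 0.171]
eef_rot: [180.0, 0.0, -93.2]
contact_force: [0.5, 0.5, -0.6]
gripper_width: 0.0879
gripper_force: 0.0
```

Run:
```python
from h import *
s=get_state(); print(s['tcp_pos'].round(4),s['gripper_width'])
tubs(cap('top'))
s,c=wcap(); W=pts(c); z=W[...,2]; m=((z>.05)&(z<.075)&(abs(W[...,0]-.574)<.06)&(abs(W[...,1]+.118)<.06))
if m.sum()>50: rect(c,m,.062,'tubC')
```

```text
[ 0.5745 -0.1167  0.171 ] 0.08788510497941544
tub [103. 156.] 900 [0.692 0.426] 0.065
tub [352. 164.] 116 [ 0.665 -0.442] 0.062
tub [354. 174.] 100 [ 0.631 -0.446] 0.065
tub [227. 189.] 214 [ 0.574 -0.004] 0.062
tub [260. 191.] 73 [ 0.57  -0.119] 0.061
tub [341. 211.] 230 [ 0.5   -0.398] 0.065
tub [270. 243.] 224 [ 0.39  -0.151] 0.061
tubC c 574.9 -120.3 size 57.3 57.8 ang 22.2
```

{"name": "apply_moves", "arguments": {
  "targets": [
    {"dp": [0, -0.002, -0.03], "yaw": 0},
    {"dp": [0, -0.002, -0.07], "yaw": 0},
    {"dp": [0, -0.002, -0.11], "yaw": 0},
    {"dp": [0, -0.002, -0.145], "yaw": 0},
    {"dp": [0, -0.002, -0.162], "yaw": 0},
    {"dp": [0, -0.002, -0.167], "yaw": 0},
    {"dp": [0, -0.002, -0.167], "yaw": 0}
  ]
}}

```text
time_s: 22.73
tcp_pos: [0.5732, -0.1207, 0.0027]
eef_rot: [179.8, -0.0, -93.4]
contact_force: [0.2, -0.0, 0.6]
gripper_width: 0.0872
gripper_force: 0.0
```

{"name": "apply_moves", "arguments": {
  "targets": [
    {"dp": [0, 0, 0], "yaw": 0},
    {"dp": [0, 0, 0], "yaw": 0},
    {"dp": [0, 0, 0], "yaw": 0},
    {"dp": [0, 0, 0], "yaw": 0},
    {"dp": [0, 0, 0], "yaw": 0},
    {"dp": [0, 0, 0], "yaw": 0},
    {"dp": [0, 0, 0], "yaw": 0},
    {"dp": [0, 0, 0], "yaw": 0},
    {"dp": [0, 0, 0.015], "yaw": 0},
    {"dp": [0, 0, 0.04], "yaw": 0},
    {"dp": [0, 0, 0.075], "yaw": 0},
    {"dp": [0, 0, 0.11], "yaw": 0},
    {"dp": [0, 0, 0.125], "yaw": 0},
    {"dp": [0, 0, 0.13], "yaw": 0},
    {"dp": [0, 0, 0.13], "yaw": 0},
    {"dp": [0, 0, 0.13], "yaw": 0}
  ],
  "grip": 1,
  "squeeze": 35
}}

```text
time_s: 24.07
tcp_pos: [0.573, -0.1191, 0.1322]
eef_rot: [179.8, 0.0, -93.3]
contact_force: [-0.7, 0.0, -5.5]
gripper_width: 0.0564
gripper_force: 35.0
```

```bash
python3 -c "
from h import *
weigh(6)"
```

```text
t 24.4 F [-0.08  0.15 -5.42] sd [0.47 0.43 0.24] tcp [ 0.5739 -0.1194  0.1328] w 0.0563 34.999451637268066
```

5.4 N, so tub C is full and goes to the steel tray.

{"name": "apply_moves", "arguments": {
  "targets": [
    {"dp": [-0.001, 0.015, 0], "yaw": 0},
    {"dp": [-0.004, 0.045, 0], "yaw": 0},
    {"dp": [-0.008, 0.083, 0], "yaw": 0},
    {"dp": [-0.012, 0.122, 0], "yaw": 0},
    {"dp": [-0.016, 0.161, 0], "yaw": 0},
    {"dp": [-0.02, 0.2, 0], "yaw": 0},
    {"dp": [-0.024, 0.239, 0], "yaw": 0},
    {"dp": [-0.028, 0.278, 0], "yaw": 0},
    {"dp": [-0.032, 0.317, 0], "yaw": 0},
    {"dp": [-0.036, 0.356, 0], "yaw": 0},
    {"dp": [-0.04, 0.395, 0], "yaw": 0},
    {"dp": [-0.044, 0.434, 0], "yaw": 0},
    {"dp": [-0.048, 0.472, 0], "yaw": 0},
    {"dp": [-0.051, 0.505, 0], "yaw": 0},
    {"dp": [-0.053, 0.528, 0], "yaw": 0},
    {"dp": [-0.054, 0.537, 0], "yaw": 0},
    {"dp": [-0.054, 0.539, 0], "yaw": 0},
    {"dp": [-0.054, 0.539, 0], "yaw": 0}
  ]
}}

```text
time_s: 25.87
tcp_pos: [0.52, 0.4197, 0.1331]
eef_rot: [179.9, -0.1, -93.2]
contact_force: [-0.7, 0.0, -4.3]
gripper_width: 0.0561
gripper_force: 35.0
```

{"name": "apply_moves", "arguments": {
  "targets": [
    {"dp": [0, 0, -0.03], "yaw": 0},
    {"dp": [0, 0, -0.065], "yaw": 0},
    {"dp": [0, 0, -0.095], "yaw": 0},
    {"dp": [0, 0, -0.112], "yaw": 0},
    {"dp": [0, 0, -0.12], "yaw": 0},
    {"dp": [0, 0, -0.125], "yaw": 0},
    {"dp": [0, 0, -0.125], "yaw": 0},
    {"dp": [0, 0, -0.125], "yaw": 0}
  ]
}}

```text
time_s: 26.53
tcp_pos: [0.5215, 0.4197, 0.0106]
eef_rot: [-179.9, 0.1, -93.3]
contact_force: [-0.0, 0.4, -5.1]
gripper_width: 0.0564
gripper_force: 35.0
```

{"name": "apply_moves", "arguments": {
  "targets": [
    {"dp": [0, 0, -0.001], "yaw": 0},
    {"dp": [0, 0, -0.002], "yaw": 0},
    {"dp": [0, 0, -0.002], "yaw": 0}
  ]
}}

```text
time_s: 26.78
tcp_pos: [0.5215, 0.4202, 0.0091]
eef_rot: [-179.9, 0.1, -93.3]
contact_force: [-0.9, -1.6, 5.5]
gripper_width: 0.0562
gripper_force: 35.0
```

{"name": "apply_moves", "arguments": {
  "targets": [
    {"dp": [0, 0, 0], "yaw": 0},
    {"dp": [0, 0, 0], "yaw": 0},
    {"dp": [0, 0, 0], "yaw": 0},
    {"dp": [0, 0, 0], "yaw": 0},
    {"dp": [0, 0, 0], "yaw": 0},
    {"dp": [0, 0, 0], "yaw": 0},
    {"dp": [0, 0, 0.03], "yaw": 0},
    {"dp": [0, 0, 0.065], "yaw": 0},
    {"dp": [0, -0.01, 0.1], "yaw": 0},
    {"dp": [0, -0.03, 0.13], "yaw": 0},
    {"dp": [0, -0.06, 0.155], "yaw": 0},
    {"dp": [0.01, -0.095, 0.164], "yaw": 0},
    {"dp": [0.03, -0.13, 0.164], "yaw": 0},
    {"dp": [0.055, -0.16, 0.164], "yaw": 0},
    {"dp": [0.08, -0.19, 0.164], "yaw": 0},
    {"dp": [0.105, -0.22, 0.164], "yaw": 0},
    {"dp": [0.135, -0.245, 0.164], "yaw": 0},
    {"dp": [0.16, -0.265, 0.164], "yaw": 0},
    {"dp": [0.175, -0.278, 0.164], "yaw": 0},
    {"dp": [0.179, -0.281, 0.164], "yaw": 0}
  ],
  "grip": -1
}}

```text
time_s: 28.45
tcp_pos: [0.7014, 0.1357, 0.17]
eef_rot: [180.0, -0.1, -93.4]
contact_force: [-1.1, 0.5, -0.8]
gripper_width: 0.0874
gripper_force: 0.0
```

{"name": "apply_moves", "arguments": {
  "targets": [
    {"dp": [0, 0, 0], "yaw": 0},
    {"dp": [0, 0, 0], "yaw": 0}
  ]
}}

```text
time_s: 28.62
tcp_pos: [0.6991, 0.1387, 0.1705]
eef_rot: [180.0, -0.0, -93.3]
contact_force: [-0.0, 0.7, 0.1]
gripper_width: 0.0876
gripper_force: 0.0
```

Run:
```python
from h import *
s=get_state(); print(s['tcp_pos'].round(4),s['gripper_width'])
tubs(cap('top'))
s,c=wcap(); W=pts(c); z=W[...,2]; m=((z>.05)&(z<.075)&(abs(W[...,0]-.699)<.06)&(abs(W[...,1]-.139)<.06))
if m.sum()>50: rect(c,m,.062,'tubD')
```

```text
[0.6991 0.1387 0.1705] 0.08757538982104876
tub [191. 153.] 66 [0.702 0.123] 0.061
tub [229. 158.] 212 [ 0.684 -0.01 ] 0.061
tub [266. 160.] 210 [ 0.678 -0.139] 0.061
tub [352. 164.] 117 [ 0.665 -0.441] 0.061
tub [354. 173.] 99 [ 0.631 -0.447] 0.064
tub [227. 189.] 217 [ 0.574 -0.004] 0.061
tub [341. 211.] 228 [ 0.5   -0.398] 0.066
tub [270. 243.] 223 [ 0.39  -0.151] 0.061
tubD c 699.8 138.1 size 57.8 56.1 ang 86.8
```

{"name": "apply_moves", "arguments": {
  "targets": [
    {"dp": [0, 0, -0.03], "yaw": 0},
    {"dp": [0, 0, -0.07], "yaw": 0},
    {"dp": [0, 0, -0.11], "yaw": 0},
    {"dp": [0, 0, -0.145], "yaw": 0},
    {"dp": [0, 0, -0.162], "yaw": 0},
    {"dp": [0, 0, -0.167], "yaw": 0},
    {"dp": [0, 0, -0.167], "yaw": 0}
  ]
}}

```text
time_s: 29.3
tcp_pos: [0.6982, 0.1393, 0.0029]
eef_rot: [179.9, -0.1, -93.2]
contact_force: [-0.5, -0.5, 0.8]
gripper_width: 0.0876
gripper_force: 0.0
```

{"name": "apply_moves", "arguments": {
  "targets": [
    {"dp": [0, 0, 0], "yaw": 0},
    {"dp": [0, 0, 0], "yaw": 0},
    {"dp": [0, 0, 0], "yaw": 0},
    {"dp": [0, 0, 0], "yaw": 0},
    {"dp": [0, 0, 0], "yaw": 0},
    {"dp": [0, 0, 0], "yaw": 0},
    {"dp": [0, 0, 0], "yaw": 0},
    {"dp": [0, 0, 0], "yaw": 0},
    {"dp": [0, 0, 0.015], "yaw": 0},
    {"dp": [0, 0, 0.04], "yaw": 0},
    {"dp": [0, 0, 0.075], "yaw": 0},
    {"dp": [0, 0, 0.11], "yaw": 0},
    {"dp": [0, 0, 0.125], "yaw": 0},
    {"dp": [0, 0, 0.13], "yaw": 0},
    {"dp": [0, 0, 0.13], "yaw": 0},
    {"dp": [0, 0, 0.13], "yaw": 0}
  ],
  "grip": 1,
  "squeeze": 35
}}

```text
time_s: 30.63
tcp_pos: [0.698, 0.1384, 0.1318]
eef_rot: [179.8, -0.0, -93.3]
contact_force: [-0.7, -0.1, -5.8]
gripper_width: 0.0566
gripper_force: 35.0
```

```bash
python3 -c "
from h import *
weigh(6)"
```

```text
t 30.9 F [-0.02 -0.09 -4.54] sd [0.53 0.4  0.73] tcp [0.6989 0.1384 0.1326] w 0.0567 34.99956250190735
```

About 4.5 N, so tub D is full.

{"name": "apply_moves", "arguments": {
  "targets": [
    {"dp": [-0.01, 0.008, 0], "yaw": 0},
    {"dp": [-0.03, 0.025, 0], "yaw": 0},
    {"dp": [-0.057, 0.05, 0], "yaw": 0},
    {"dp": [-0.085, 0.077, 0], "yaw": 0},
    {"dp": [-0.113, 0.104, 0], "yaw": 0},
    {"dp": [-0.141, 0.131, 0], "yaw": 0},
    {"dp": [-0.169, 0.158, 0], "yaw": 0},
    {"dp": [-0.197, 0.185, 0], "yaw": 0},
    {"dp": [-0.222, 0.21, 0], "yaw": 0},
    {"dp": [-0.24, 0.229, 0], "yaw": 0},
    {"dp": [-0.248, 0.237, 0], "yaw": 0},
    {"dp": [-0.25, 0.239, 0], "yaw": 0},
    {"dp": [-0.25, 0.239, 0], "yaw": 0},
    {"dp": [-0.25, 0.239, 0], "yaw": 0}
  ]
}}

```text
time_s: 32.1
tcp_pos: [0.4496, 0.3773, 0.134]
eef_rot: [180.0, -0.0, -93.3]
contact_force: [0.3, 0.3, -3.8]
gripper_width: 0.0563
gripper_force: 35.0
```

{"name": "apply_moves", "arguments": {
  "targets": [
    {"dp": [0, 0, -0.03], "yaw": 0},
    {"dp": [0, 0, -0.065], "yaw": 0},
    {"dp": [0, 0, -0.095], "yaw": 0},
    {"dp": [0, 0, -0.112], "yaw": 0},
    {"dp": [0, 0, -0.12], "yaw": 0},
    {"dp": [0, 0, -0.125], "yaw": 0},
    {"dp": [0, 0, -0.127], "yaw": 0},
    {"dp": [0, 0, -0.127], "yaw": 0},
    {"dp": [0, 0, -0.127], "yaw": 0}
  ]
}}

```text
time_s: 32.85
tcp_pos: [0.4517, 0.3774, 0.0086]
eef_rot: [-179.9, 0.1, -93.3]
contact_force: [1.5, -2.7, 6.4]
gripper_width: 0.0563
gripper_force: 34.9
```

{"name": "apply_moves", "arguments": {
  "targets": [
    {"dp": [0, 0, 0], "yaw": 0},
    {"dp": [0, 0, 0], "yaw": 0},
    {"dp": [0, 0, 0], "yaw": 0},
    {"dp": [0, 0, 0], "yaw": 0},
    {"dp": [0, 0, 0.03], "yaw": 0},
    {"dp": [0, 0, 0.065], "yaw": 0},
    {"dp": [0, 0, 0.1], "yaw": 0},
    {"dp": [0, 0, 0.14], "yaw": 0}
  ],
  "grip": -0.5
}}

```text
time_s: 33.52
tcp_pos: [0.4488, 0.3768, 0.1475]
eef_rot: [179.9, -0.1, -93.3]
contact_force: [0.2, 1.1, -0.9]
gripper_width: 0.0654
gripper_force: 0.0
```

{"name": "apply_moves", "arguments": {
  "targets": [
    {"dp": [0.01, -0.025, 0.015], "yaw": 0},
    {"dp": [0.02, -0.06, 0.024], "yaw": 0},
    {"dp": [0.032, -0.098, 0.024], "yaw": 0},
    {"dp": [0.044, -0.136, 0.024], "yaw": 0},
    {"dp": [0.056, -0.174, 0.024], "yaw": 0},
    {"dp": [0.069, -0.212, 0.024], "yaw": 0},
    {"dp": [0.082, -0.25, 0.024], "yaw": 0},
    {"dp": [0.094, -0.288, 0.024], "yaw": 0},
    {"dp": [0.106, -0.325, 0.024], "yaw": 0},
    {"dp": [0.116, -0.355, 0.024], "yaw": 0},
    {"dp": [0.123, -0.375, 0.024], "yaw": 0},
    {"dp": [0.125, -0.382, 0.024], "yaw": 0},
    {"dp": [0.125, -0.382, 0.024], "yaw": 0},
    {"dp": [0.125, -0.382, 0.024], "yaw": 0}
  ],
  "grip": -1
}}

```text
time_s: 34.68
tcp_pos: [0.5743, -0.0043, 0.1708]
eef_rot: [180.0, 0.0, -93.3]
contact_force: [-0.4, 0.8, -0.6]
gripper_width: 0.0877
gripper_force: 0.0
```

Run:
```python
from h import *
s=get_state(); print(s['tcp_pos'].round(4),s['gripper_width'])
tubs(cap('top'))
s,c=wcap(); W=pts(c); z=W[...,2]; m=((z>.05)&(z<.075)&(abs(W[...,0]-.574)<.06)&(abs(W[...,1]+.004)<.06))
if m.sum()>50: rect(c,m,.062,'tubB')
```

```text
[ 0.5743 -0.0043  0.1708] 0.08768857585695908
tub [103. 156.] 916 [0.691 0.425] 0.066
tub [266. 160.] 208 [ 0.678 -0.139] 0.061
tub [352. 164.] 118 [ 0.664 -0.441] 0.062
tub [354. 174.] 105 [ 0.631 -0.446] 0.064
tub [224. 191.] 65 [0.57  0.006] 0.062
tub [103. 205.] 239 [0.52 0.42] 0.065
tub [341. 211.] 228 [ 0.5   -0.398] 0.065
tub [115. 225.] 240 [0.45  0.374] 0.066
tub [269. 243.] 220 [ 0.389 -0.151] 0.062
tubB c 575.1 -6.0 size 57.6 56.1 ang 86.8
```

{"name": "apply_moves", "arguments": {
  "targets": [
    {"dp": [0, 0, -0.03], "yaw": 0},
    {"dp": [0, 0, -0.07], "yaw": 0},
    {"dp": [0, 0, -0.11], "yaw": 0},
    {"dp": [0, 0, -0.145], "yaw": 0},
    {"dp": [0, 0, -0.162], "yaw": 0},
    {"dp": [0, 0, -0.167], "yaw": 0},
    {"dp": [0, 0, -0.167], "yaw": 0}
  ]
}}

```text
time_s: 35.37
tcp_pos: [0.5736, -0.0036, 0.0029]
eef_rot: [179.9, -0.1, -93.2]
contact_force: [0.6, 0.4, -0.2]
gripper_width: 0.0878
gripper_force: 0.0
```

{"name": "apply_moves", "arguments": {
  "targets": [
    {"dp": [0, 0, 0], "yaw": 0},
    {"dp": [0, 0, 0], "yaw": 0},
    {"dp": [0, 0, 0], "yaw": 0},
    {"dp": [0, 0, 0], "yaw": 0},
    {"dp": [0, 0, 0], "yaw": 0},
    {"dp": [0, 0, 0], "yaw": 0},
    {"dp": [0, 0, 0], "yaw": 0},
    {"dp": [0, 0, 0], "yaw": 0},
    {"dp": [0, 0, 0.015], "yaw": 0},
    {"dp": [0, 0, 0.04], "yaw": 0},
    {"dp": [0, 0, 0.075], "yaw": 0},
    {"dp": [0, 0, 0.11], "yaw": 0},
    {"dp": [0, 0, 0.125], "yaw": 0},
    {"dp": [0, 0, 0.13], "yaw": 0},
    {"dp": [0, 0, 0.13], "yaw": 0},
    {"dp": [0, 0, 0.13], "yaw": 0}
  ],
  "grip": 1,
  "squeeze": 35
}}

```text
time_s: 36.7
tcp_pos: [0.5737, -0.0044, 0.1332]
eef_rot: [179.9, 0.0, -93.3]
contact_force: [-0.6, -0.2, -2.1]
gripper_width: 0.0563
gripper_force: 35.0
```

```bash
python3 -c "
from h import *
weigh(6)"
```

```text
t 37.0 F [-0.31 -0.01 -1.17] sd [0.4  0.71 0.78] tcp [ 0.574  -0.0045  0.133 ] w 0.0564 34.99978423118591
```

About 1.2 N, so tub B is empty.

{"name": "apply_moves", "arguments": {
  "targets": [
    {"dp": [-0.005, -0.01, 0], "yaw": 0},
    {"dp": [-0.015, -0.032, 0], "yaw": 0},
    {"dp": [-0.031, -0.066, 0], "yaw": 0},
    {"dp": [-0.047, -0.1, 0], "yaw": 0},
    {"dp": [-0.063, -0.134, 0], "yaw": 0},
    {"dp": [-0.079, -0.168, 0], "yaw": 0},
    {"dp": [-0.095, -0.202, 0], "yaw": 0},
    {"dp": [-0.112, -0.236, 0], "yaw": 0},
    {"dp": [-0.129, -0.27, 0], "yaw": 0},
    {"dp": [-0.145, -0.303, 0], "yaw": 0},
    {"dp": [-0.156, -0.327, 0], "yaw": 0},
    {"dp": [-0.162, -0.338, 0], "yaw": 0},
    {"dp": [-0.163, -0.34, 0], "yaw": 0},
    {"dp": [-0.163, -0.34, 0], "yaw": 0}
  ]
}}

```text
time_s: 38.17
tcp_pos: [0.4108, -0.3448, 0.1337]
eef_rot: [180.0, 0.0, -93.4]
contact_force: [0.1, -0.1, -1.3]
gripper_width: 0.0565
gripper_force: 35.0
```

{"name": "apply_moves", "arguments": {
  "targets": [
    {"dp": [0, 0, -0.03], "yaw": 0},
    {"dp": [0, 0, -0.065], "yaw": 0},
    {"dp": [0, 0, -0.095], "yaw": 0},
    {"dp": [0, 0, -0.112], "yaw": 0},
    {"dp": [0, 0, -0.12], "yaw": 0},
    {"dp": [0, 0, -0.125], "yaw": 0},
    {"dp": [0, 0, -0.125], "yaw": 0},
    {"dp": [0, 0, -0.125], "yaw": 0}
  ]
}}

```text
time_s: 38.83
tcp_pos: [0.4128, -0.344, 0.0101]
eef_rot: [-179.9, -0.0, -93.2]
contact_force: [0.3, 0.3, -1.3]
gripper_width: 0.0562
gripper_force: 35.0
```

{"name": "apply_moves", "arguments": {
  "targets": [
    {"dp": [0, 0, -0.001], "yaw": 0},
    {"dp": [0, 0, -0.002], "yaw": 0},
    {"dp": [0, 0, -0.002], "yaw": 0}
  ]
}}

```text
time_s: 39.08
tcp_pos: [0.4131, -0.3444, 0.0095]
eef_rot: [-179.9, -0.1, -93.2]
contact_force: [-2.3, 6.8, 18.8]
gripper_width: 0.0564
gripper_force: 35.0
```

{"name": "apply_moves", "arguments": {
  "targets": [
    {"dp": [0, 0, 0], "yaw": 0},
    {"dp": [0, 0, 0], "yaw": 0},
    {"dp": [0, 0, 0], "yaw": 0},
    {"dp": [0, 0, 0], "yaw": 0},
    {"dp": [0, 0, 0], "yaw": 0},
    {"dp": [0, 0, 0.03], "yaw": 0},
    {"dp": [0, 0, 0.065], "yaw": 0},
    {"dp": [0, 0, 0.1], "yaw": 0},
    {"dp": [0, 0, 0.14], "yaw": 0},
    {"dp": [0.02, 0.016, 0.16], "yaw": 0},
    {"dp": [0.048, 0.037, 0.164], "yaw": 0},
    {"dp": [0.079, 0.061, 0.164], "yaw": 0},
    {"dp": [0.11, 0.085, 0.164], "yaw": 0},
    {"dp": [0.141, 0.109, 0.164], "yaw": 0},
    {"dp": [0.172, 0.133, 0.164], "yaw": 0},
    {"dp": [0.203, 0.157, 0.164], "yaw": 0},
    {"dp": [0.233, 0.18, 0.164], "yaw": 0},
    {"dp": [0.255, 0.196, 0.164], "yaw": 0},
    {"dp": [0.266, 0.204, 0.164], "yaw": 0},
    {"dp": [0.267, 0.205, 0.164], "yaw": 0}
  ],
  "grip": -0.6
}}

```text
time_s: 40.75
tcp_pos: [0.6801, -0.1375, 0.1696]
eef_rot: [179.9, -0.0, -93.1]
contact_force: [-0.0, -0.4, 0.9]
gripper_width: 0.0702
gripper_force: 0.0
```

{"name": "apply_moves", "arguments": {
  "targets": [
    {"dp": [0, 0, 0], "yaw": 0},
    {"dp": [0, 0, 0], "yaw": 0},
    {"dp": [0, 0, 0], "yaw": 0}
  ],
  "grip": -1
}}

```text
time_s: 41.0
tcp_pos: [0.6775, -0.1403, 0.1713]
eef_rot: [180.0, 0.0, -93.3]
contact_force: [-0.2, 0.2, -0.5]
gripper_width: 0.0841
gripper_force: 0.0
```

Run:
```python
from h import *
s=get_state(); print(s['tcp_pos'].round(4),s['gripper_width'])
tubs(cap('top'))
s,c=wcap(); W=pts(c); z=W[...,2]; m=((z>.05)&(z<.075)&(abs(W[...,0]-.678)<.06)&(abs(W[...,1]+.139)<.06))
if m.sum()>50: rect(c,m,.062,'tubF')
```

```text
[ 0.6775 -0.1403  0.1713] 0.08406432739851165
tub [104. 156.] 906 [0.692 0.425] 0.066
tub [229. 158.] 213 [ 0.684 -0.01 ] 0.061
tub [267. 157.] 76 [ 0.691 -0.146] 0.062
tub [352. 164.] 119 [ 0.664 -0.441] 0.061
tub [354. 174.] 104 [ 0.631 -0.446] 0.065
tub [103. 205.] 242 [0.52  0.419] 0.065
tub [341. 211.] 231 [ 0.499 -0.398] 0.066
tub [115. 225.] 238 [0.45  0.375] 0.065
tub [326. 236.] 233 [ 0.412 -0.343] 0.066
tub [270. 243.] 221 [ 0.39  -0.151] 0.061
tubF c 679.2 -140.8 size 56.9 57.1 ang 86.7
```

{"name": "apply_moves", "arguments": {
  "targets": [
    {"dp": [0.001, 0, -0.03], "yaw": 0},
    {"dp": [0.001, 0, -0.07], "yaw": 0},
    {"dp": [0.001, 0, -0.11], "yaw": 0},
    {"dp": [0.001, 0, -0.145], "yaw": 0},
    {"dp": [0.001, 0, -0.162], "yaw": 0},
    {"dp": [0.001, 0, -0.167], "yaw": 0},
    {"dp": [0.001, 0, -0.167], "yaw": 0}
  ]
}}

```text
time_s: 41.68
tcp_pos: [0.6783, -0.14, 0.0029]
eef_rot: [179.9, -0.0, -93.3]
contact_force: [0.2, -0.8, 0.9]
gripper_width: 0.0878
gripper_force: 0.0
```

{"name": "apply_moves", "arguments": {
  "targets": [
    {"dp": [0, 0, 0], "yaw": 0},
    {"dp": [0, 0, 0], "yaw": 0},
    {"dp": [0, 0, 0], "yaw": 0},
    {"dp": [0, 0, 0], "yaw": 0},
    {"dp": [0, 0, 0], "yaw": 0},
    {"dp": [0, 0, 0], "yaw": 0},
    {"dp": [0, 0, 0], "yaw": 0},
    {"dp": [0, 0, 0], "yaw": 0},
    {"dp": [0, 0, 0.015], "yaw": 0},
    {"dp": [0, 0, 0.04], "yaw": 0},
    {"dp": [0, 0, 0.075], "yaw": 0},
    {"dp": [0, 0, 0.11], "yaw": 0},
    {"dp": [0, 0, 0.125], "yaw": 0},
    {"dp": [0, 0, 0.13], "yaw": 0},
    {"dp": [0, 0, 0.13], "yaw": 0},
    {"dp": [0, 0, 0.13], "yaw": 0}
  ],
  "grip": 1,
  "squeeze": 35
}}

```text
time_s: 43.02
tcp_pos: [0.6781, -0.139, 0.1319]
eef_rot: [179.8, 0.0, -93.3]
contact_force: [0.4, 0.2, -5.4]
gripper_width: 0.0564
gripper_force: 35.0
```

```bash
python3 -c "
from h import *
weigh(6)"
```

```text
t 43.3 F [-0.19 -0.05 -5.  ] sd [0.46 0.84 0.65] tcp [ 0.6789 -0.1393  0.1326] w 0.0558 34.99952673912048
```

5.0 N, so tub F is full.

{"name": "apply_moves", "arguments": {
  "targets": [
    {"dp": [-0.005, 0.014, 0], "yaw": 0},
    {"dp": [-0.016, 0.04, 0], "yaw": 0},
    {"dp": [-0.029, 0.076, 0], "yaw": 0},
    {"dp": [-0.042, 0.112, 0], "yaw": 0},
    {"dp": [-0.055, 0.148, 0], "yaw": 0},
    {"dp": [-0.068, 0.184, 0], "yaw": 0},
    {"dp": [-0.08, 0.22, 0], "yaw": 0},
    {"dp": [-0.093, 0.256, 0], "yaw": 0},
    {"dp": [-0.106, 0.292, 0], "yaw": 0},
    {"dp": [-0.119, 0.328, 0], "yaw": 0},
    {"dp": [-0.132, 0.364, 0], "yaw": 0},
    {"dp": [-0.145, 0.4, 0], "yaw": 0},
    {"dp": [-0.155, 0.432, 0], "yaw": 0},
    {"dp": [-0.162, 0.452, 0], "yaw": 0},
    {"dp": [-0.164, 0.459, 0], "yaw": 0},
    {"dp": [-0.164, 0.459, 0], "yaw": 0},
    {"dp": [-0.164, 0.459, 0], "yaw": 0}
  ]
}}

```text
time_s: 44.73
tcp_pos: [0.515, 0.3197, 0.1338]
eef_rot: [180.0, -0.0, -93.2]
contact_force: [0.4, 0.3, -4.6]
gripper_width: 0.0563
gripper_force: 35.0
```

{"name": "apply_moves", "arguments": {
  "targets": [
    {"dp": [0, 0, -0.03], "yaw": 0},
    {"dp": [0, 0, -0.065], "yaw": 0},
    {"dp": [0, 0, -0.095], "yaw": 0},
    {"dp": [0, 0, -0.112], "yaw": 0},
    {"dp": [0, 0, -0.12], "yaw": 0},
    {"dp": [0, 0, -0.125], "yaw": 0},
    {"dp": [0, 0, -0.127], "yaw": 0},
    {"dp": [0, 0, -0.127], "yaw": 0},
    {"dp": [0, 0, -0.127], "yaw": 0}
  ]
}}

```text
time_s: 45.48
tcp_pos: [0.5163, 0.3193, 0.0091]
eef_rot: [-179.9, 0.1, -93.3]
contact_force: [-3.4, -3.6, 4.7]
gripper_width: 0.0567
gripper_force: 35.0
```

{"name": "apply_moves", "arguments": {
  "targets": [
    {"dp": [0, 0, 0], "yaw": 0},
    {"dp": [0, 0, 0], "yaw": 0},
    {"dp": [0, 0, 0], "yaw": 0},
    {"dp": [0, 0, 0], "yaw": 0},
    {"dp": [0, 0, 0.03], "yaw": 0},
    {"dp": [0, 0, 0.065], "yaw": 0},
    {"dp": [0, 0, 0.1], "yaw": 0},
    {"dp": [0, 0, 0.14], "yaw": 0}
  ],
  "grip": -0.5
}}

```text
time_s: 46.15
tcp_pos: [0.515, 0.3193, 0.1477]
eef_rot: [179.9, -0.1, -93.3]
contact_force: [0.6, 0.7, -0.7]
gripper_width: 0.0656
gripper_force: 0.0
```

{"name": "apply_moves", "arguments": {
  "targets": [
    {"dp": [0.008, -0.016, 0.015], "yaw": 0},
    {"dp": [0.023, -0.045, 0.024], "yaw": 0},
    {"dp": [0.04, -0.08, 0.024], "yaw": 0},
    {"dp": [0.058, -0.115, 0.024], "yaw": 0},
    {"dp": [0.076, -0.15, 0.024], "yaw": 0},
    {"dp": [0.094, -0.185, 0.024], "yaw": 0},
    {"dp": [0.112, -0.22, 0.024], "yaw": 0},
    {"dp": [0.13, -0.255, 0.024], "yaw": 0},
    {"dp": [0.148, -0.29, 0.024], "yaw": 0},
    {"dp": [0.162, -0.317, 0.024], "yaw": 0},
    {"dp": [0.168, -0.328, 0.024], "yaw": 0},
    {"dp": [0.169, -0.33, 0.024], "yaw": 0},
    {"dp": [0.169, -0.33, 0.024], "yaw": 0},
    {"dp": [0.169, -0.33, 0.024], "yaw": 0}
  ],
  "grip": -1
}}

```text
time_s: 47.32
tcp_pos: [0.6842, -0.0096, 0.1709]
eef_rot: [180.0, 0.0, -93.3]
contact_force: [0.7, 0.7, 0.2]
gripper_width: 0.0877
gripper_force: 0.0
```

Run:
```python
from h import *
s=get_state(); print(s['tcp_pos'].round(4),s['gripper_width'])
tubs(cap('top'))
s,c=wcap(); W=pts(c); z=W[...,2]; m=((z>.05)&(z<.075)&(abs(W[...,0]-.684)<.06)&(abs(W[...,1]+.01)<.06))
if m.sum()>50: rect(c,m,.062,'tubE')
```

```text
[ 0.6842 -0.0096  0.1709] 0.08766053750771721
tub [102. 156.] 840 [0.689 0.43 ] 0.066
tub [226. 155.] 68 [ 0.696 -0.001] 0.062
tub [352. 164.] 118 [ 0.664 -0.441] 0.061
tub [354. 174.] 104 [ 0.631 -0.447] 0.065
tub [103. 205.] 236 [0.52 0.42] 0.066
tub [129. 207.] 130 [0.514 0.33 ] 0.066
tub [341. 211.] 230 [ 0.5   -0.398] 0.066
tub [115. 225.] 239 [0.45  0.374] 0.066
tub [326. 236.] 230 [ 0.412 -0.343] 0.066
tub [269. 243.] 221 [ 0.39  -0.151] 0.061
tubE c 685.1 -11.9 size 58.5 56.6 ang 59.9
```

{"name": "apply_moves", "arguments": {
  "targets": [
    {"dp": [0.001, -0.001, -0.03], "yaw": 0},
    {"dp": [0.001, -0.001, -0.07], "yaw": 0},
    {"dp": [0.001, -0.001, -0.11], "yaw": 0},
    {"dp": [0.001, -0.001, -0.145], "yaw": 0},
    {"dp": [0.001, -0.001, -0.162], "yaw": 0},
    {"dp": [0.001, -0.001, -0.167], "yaw": 0},
    {"dp": [0.001, -0.001, -0.167], "yaw": 0}
  ]
}}

```text
time_s: 48.0
tcp_pos: [0.6845, -0.0105, 0.0028]
eef_rot: [179.9, -0.0, -93.2]
contact_force: [0.5, 0.1, 0.4]
gripper_width: 0.0877
gripper_force: 0.0
```

{"name": "apply_moves", "arguments": {
  "targets": [
    {"dp": [0, 0, 0], "yaw": 0},
    {"dp": [0, 0, 0], "yaw": 0},
    {"dp": [0, 0, 0], "yaw": 0},
    {"dp": [0, 0, 0], "yaw": 0},
    {"dp": [0, 0, 0], "yaw": 0},
    {"dp": [0, 0, 0], "yaw": 0},
    {"dp": [0, 0, 0], "yaw": 0},
    {"dp": [0, 0, 0], "yaw": 0},
    {"dp": [0, 0, 0.015], "yaw": 0},
    {"dp": [0, 0, 0.04], "yaw": 0},
    {"dp": [0, 0, 0.075], "yaw": 0},
    {"dp": [0, 0, 0.11], "yaw": 0},
    {"dp": [0, 0, 0.125], "yaw": 0},
    {"dp": [0, 0, 0.13], "yaw": 0},
    {"dp": [0, 0, 0.13], "yaw": 0},
    {"dp": [0, 0, 0.13], "yaw": 0}
  ],
  "grip": 1,
  "squeeze": 35
}}

```text
time_s: 49.33
tcp_pos: [0.6847, -0.0113, 0.1329]
eef_rot: [179.9, 0.0, -93.3]
contact_force: [-0.9, -0.2, -1.0]
gripper_width: 0.0563
gripper_force: 35.0
```

```bash
python3 -c "
from h import *
weigh(6)"
```

```text
t 49.6 F [ 0.12  0.12 -1.11] sd [0.65 0.51 0.57] tcp [ 0.685  -0.0115  0.1328] w 0.0561 34.99985218048096
```

1.1 N, so tub E is empty.

{"name": "apply_moves", "arguments": {
  "targets": [
    {"dp": [-0.008, -0.013, 0], "yaw": 0},
    {"dp": [-0.022, -0.035, 0], "yaw": 0},
    {"dp": [-0.041, -0.065, 0], "yaw": 0},
    {"dp": [-0.06, -0.095, 0], "yaw": 0},
    {"dp": [-0.079, -0.125, 0], "yaw": 0},
    {"dp": [-0.098, -0.155, 0], "yaw": 0},
    {"dp": [-0.117, -0.185, 0], "yaw": 0},
    {"dp": [-0.136, -0.215, 0], "yaw": 0},
    {"dp": [-0.154, -0.245, 0], "yaw": 0},
    {"dp": [-0.169, -0.268, 0], "yaw": 0},
    {"dp": [-0.177, -0.28, 0], "yaw": 0},
    {"dp": [-0.179, -0.283, 0], "yaw": 0},
    {"dp": [-0.179, -0.283, 0], "yaw": 0},
    {"dp": [-0.179, -0.283, 0], "yaw": 0}
  ]
}}

```text
time_s: 50.8
tcp_pos: [0.5068, -0.2941, 0.134]
eef_rot: [-180.0, 0.0, -93.3]
contact_force: [0.2, -0.2, -0.8]
gripper_width: 0.0562
gripper_force: 35.0
```

{"name": "apply_moves", "arguments": {
  "targets": [
    {"dp": [0, 0, -0.03], "yaw": 0},
    {"dp": [0, 0, -0.065], "yaw": 0},
    {"dp": [0, 0, -0.095], "yaw": 0},
    {"dp": [0, 0, -0.112], "yaw": 0},
    {"dp": [0, 0, -0.12], "yaw": 0},
    {"dp": [0, 0, -0.125], "yaw": 0},
    {"dp": [0, 0, -0.126], "yaw": 0},
    {"dp": [0, 0, -0.126], "yaw": 0}
  ]
}}

```text
time_s: 51.47
tcp_pos: [0.5068, -0.2935, 0.0098]
eef_rot: [180.0, -0.0, -93.2]
contact_force: [-4.0, 1.3, 5.5]
gripper_width: 0.0564
gripper_force: 35.0
```

{"name": "apply_moves", "arguments": {
  "targets": [
    {"dp": [0, 0, 0], "yaw": 0},
    {"dp": [0, 0, 0], "yaw": 0},
    {"dp": [0, 0, 0], "yaw": 0},
    {"dp": [0, 0, 0], "yaw": 0},
    {"dp": [0, 0, 0.03], "yaw": 0},
    {"dp": [0, 0, 0.065], "yaw": 0},
    {"dp": [0, 0, 0.1], "yaw": 0},
    {"dp": [0, 0, 0.14], "yaw": 0},
    {"dp": [0, -0.02, 0.17], "yaw": 0},
    {"dp": [-0.01, -0.055, 0.2], "yaw": 0},
    {"dp": [-0.03, -0.09, 0.2], "yaw": 0},
    {"dp": [-0.05, -0.125, 0.2], "yaw": 0},
    {"dp": [-0.08, -0.155, 0.2], "yaw": 0},
    {"dp": [-0.11, -0.185, 0.2], "yaw": 0},
    {"dp": [-0.14, -0.215, 0.2], "yaw": 0},
    {"dp": [-0.17, -0.245, 0.2], "yaw": 0},
    {"dp": [-0.2, -0.27, 0.2], "yaw": 0},
    {"dp": [-0.22, -0.29, 0.2], "yaw": 0},
    {"dp": [-0.23, -0.3, 0.2], "yaw": 0},
    {"dp": [-0.23, -0.3, 0.2], "yaw": 0}
  ],
  "grip": -0.5
}}

```text
time_s: 53.13
tcp_pos: [0.274, -0.5962, 0.2076]
eef_rot: [180.0, 0.0, -93.5]
contact_force: [0.6, 1.0, 1.5]
gripper_width: 0.0657
gripper_force: 0.0
```

Run:
```python
from h import *
s=get_state(); print(s['time_s'],s['tcp_pos'].round(4),s['qd'].round(2),s['gripper_width'])
c=cap('top'); tubs(c)
cv2.imwrite('pics/t3.png',cv2.resize(c['image'][140:262,80:400],None,fx=2.5,fy=2.5,interpolation=cv2.INTER_CUBIC)[:,:,::-1])
```

```text
53.1333 [ 0.274  -0.5962  0.2076] [ 3.1  -0.91 -1.06 -0.62  0.32 -2.45] 0.06569772029783932
tub [103. 156.] 884 [0.691 0.427] 0.066
tub [352. 164.] 117 [ 0.664 -0.441] 0.062
tub [354. 174.] 103 [ 0.631 -0.446] 0.064
tub [103. 205.] 237 [0.52 0.42] 0.065
tub [132. 206.] 234 [0.515 0.319] 0.066
tub [310. 209.] 226 [ 0.506 -0.291] 0.067
tub [341. 211.] 227 [ 0.499 -0.398] 0.066
tub [115. 225.] 241 [0.45  0.374] 0.066
tub [326. 237.] 231 [ 0.412 -0.343] 0.066
tub [270. 243.] 224 [ 0.39  -0.151] 0.062
```

View pics/t3.png

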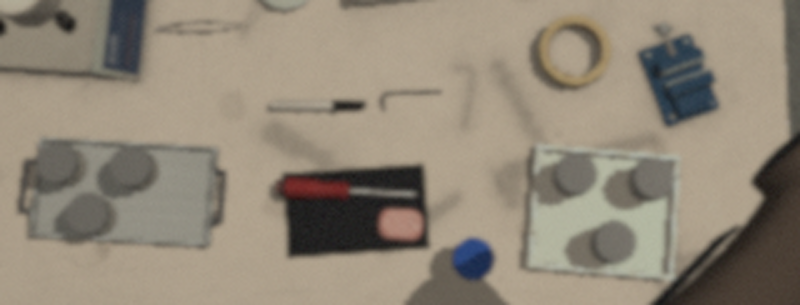

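The steel tray holds three tubs at (57,167), (131,167) and (86,216). The white tray holds three at (575,174), (652,180) and (613,242). All lids read 65–67 mm, so every tub stands upright on its tray floor. The screwdriver and puck are on the mat, and the pen, hex key and tweezers, plus the visible edge of the petri dish, look undisturbed. I'm handing in.

```bash
python3 -c "
from h import *
print(r.close_job())"
```

```text
the job is handed in; nothing more can be done
None
```

I handed the job in at about 53 s of the 210 s allowed: the screwdriver and puck are on the mat, the three full tubs are in the steel tray and the three empty ones in the white tray; I had no verdict back from the judge.

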